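Load and dispatch the ward tote

TASK

Stand every amber yellow-capped jar on the counter upright in a pocket of the green tote while it waits at the foot of the ramp, then push the loaded tote up the ramp until its rear edge drops behind the yellow lip and it sits flat on the deck. Then swing the red keeper bar shut behind it until it clicks into its detent, and last turn the black dispatch key clockwise to its stop and let it spring back. Leave the other things on the counter where they are; a jar that gets knocked or slips must still end up in the tote.

Things in the scene. Friction and masses are not known exactly. Their poses are not given: they have to be found in the camera images.
- station: fixed ramp station; origin on the counter, mid-lane, under the lip's deck-side edge; y = travel up the ramp, x away from the robot, z up. Along y (mm): lane floor (bare counter) -345 to -125; ramp, height 0 at -125 to 28 at -10; yellow lip 28 high, -10 to 0; deck 18 high, 0 to 200; then end stop 65 high. Rails both sides of the lane: inner faces x = +-69, 8 thick, 34 high.
- bar_hinge (a point): on the red bar's hinge axis (station x -92, y -13), at its mid height, 52 mm above the counter; x axis points to the bar's free end. Bar 12 mm thick, 20 tall (underside 42 above the counter, so a fingertip passes over the rails at 40), reaching 183 mm from the axis; it may be pushed by its side. Hinge post 18 mm diameter under it.
- tote: green tote, 350 g (+-20 percent), 129 mm wide (its x), 191 long (its y, along the station's y; rear wall at y -95.5), 36 high, walls and floor 4. Origin: centre of underside. Pockets 59 mm square at x +-31, y -62, 0, 62; 3 mm dividers reach 30 up. Starts in the lane 215 to 250 mm short of the station's origin; home: centre 96 to 104 mm past it, underside 18 high.
- jar1: amber ointment jar with paper band and yellow cap, one of up to six identical ones (None if absent). Body 50 mm diameter, 44 mm tall; on it a cap 36 mm diameter, 28 mm tall, the place to grip; 72 mm tall in all, 80 g. Origin: centre of the underside; z up its axis. Starts upright on the counter.
- jar2: amber ointment jar with paper band and yellow cap, one of up to six identical ones (None if absent). Body 50 mm diameter, 44 mm tall; on it a cap 36 mm diameter, 28 mm tall, the place to grip; 72 mm tall in all, 80 g. Origin: centre of the underside; z up its axis. Starts upright on the counter.
- jar3: amber ointment jar with paper band and yellow cap, one of up to six identical ones (None if absent). Body 50 mm diameter, 44 mm tall; on it a cap 36 mm diameter, 28 mm tall, the place to grip; 72 mm tall in all, 80 g. Origin: centre of the underside; z up its axis. Starts upright on the counter.
- jar4: amber ointment jar with paper band and yellow cap, one of up to six identical ones (None if absent). Body 50 mm diameter, 44 mm tall; on it a cap 36 mm diameter, 28 mm tall, the place to grip; 72 mm tall in all, 80 g. Origin: centre of the underside; z up its axis. Starts upright on the counter.
- jar5: amber ointment jar with paper band and yellow cap, one of up to six identical ones (None if absent). Body 50 mm diameter, 44 mm tall; on it a cap 36 mm diameter, 28 mm tall, the place to grip; 72 mm tall in all, 80 g. Origin: centre of the underside; z up its axis. Starts upright on the counter.
- jar6: amber ointment jar with paper band and yellow cap, one of up to six identical ones (None if absent). Body 50 mm diameter, 44 mm tall; on it a cap 36 mm diameter, 28 mm tall, the place to grip; 72 mm tall in all, 80 g. Origin: centre of the underside; z up its axis. Starts upright on the counter.
- bar (a joint): angle (rad) of the red keeper bar: 0 = shut, across the lane at station y -13; grows as it opens, turning clockwise from above; starts 1.55 to 1.8 (pointing back down the lane outside the near rail), at most 1.95. Light friction holds it; over the last 0.09 rad a sprung ball at its free end resists with a few N, then below 0.04 rad clicks it to 0.
- key_console: fixed white console 100 by 90 by 45 mm with the black key upright on top at its centre. Origin: centre of its underside on the counter; z up. Green tick towards its +x: rest mark; orange tick: stop mark.
- key (a joint): angle (rad) of the spring-return key: 0 at rest (key's grip along the console's x axis), grows clockwise seen from above to the stop at 1.2; the spring resists with up to 0.08 N m and turns it back when released.
- key_grip (a point): middle of the key's grip, on its axis, 74 mm above the counter; grip 44 mm long along its x axis, 12 mm thick along its y axis, from 54 to 90 mm above the counter. It turns with the key.
- stock_white: bystander, leave alone: white stock bottle with blue cap, 60 mm diameter, 110 mm tall. Origin: its underside's centre.
- stock_tall: bystander, leave alone: white stock bottle with white cap, 56 mm diameter, 100 mm tall. Origin: its underside's centre.
- steel_bowl: bystander, leave alone: steel bowl, 100 mm across, 60 mm tall. Origin: its underside's centre.
- carton: bystander, leave alone: cardboard carton 70 by 110 by 45 mm. Origin: its underside's centre.
- weigh_dish: bystander, leave alone: white square weighing dish 80 by 80 by 18 mm. Origin: its underside's centre.
- spatula: bystander, leave alone: spatula 170 mm long, lying. Origin: its underside's centre.
Things that resemble listed ones, but are neither listed nor needed, are in the scene too. Of the things that look like the tote, the smaller one is meant.

How it is judged (in metres and radians):
On the way, in this order (a step that is already met when the one before it is completed fails the run):
1. every jar present stands upright in a pocket of the tote, the tote still in the lane before the ramp (x of jar1 in the frame of tote between -0.062 and 0.062 m and y of jar1 in the frame of tote between -0.093 and 0.093 m and z of jar1 in the frame of tote between -0.002 and 0.012 m and angle between each of jar1, jar2, jar3, jar4, jar5, jar6's own z axis and vertical below 0.3 rad and x of jar2 in the frame of tote between -0.062 and 0.062 m and y of jar2 in the frame of tote between -0.093 and 0.093 m and z of jar2 in the frame of tote between -0.002 and 0.012 m and x of jar3 in the frame of tote between -0.062 and 0.062 m and y of jar3 in the frame of tote between -0.093 and 0.093 m and z of jar3 in the frame of tote between -0.002 and 0.012 m and x of jar4 in the frame of tote between -0.062 and 0.062 m and y of jar4 in the frame of tote between -0.093 and 0.093 m and z of jar4 in the frame of tote between -0.002 and 0.012 m and x of jar5 in the frame of tote between -0.062 and 0.062 m and y of jar5 in the frame of tote between -0.093 and 0.093 m and z of jar5 in the frame of tote between -0.002 and 0.012 m and x of jar6 in the frame of tote between -0.062 and 0.062 m and y of jar6 in the frame of tote between -0.093 and 0.093 m and z of jar6 in the frame of tote between -0.002 and 0.012 m and y of tote in the frame of station below -0.14 m and angle between tote's own z axis and vertical below 0.05 rad), for 0.3 s.
2. the tote has been pushed up the ramp and sits flat on the deck, its rear edge behind the lip (y of tote in the frame of station between 0.092 and 0.109 m and z of tote in the frame of station between 0.013 and 0.0215 m and angle between tote's own z axis and vertical below 0.05 rad), for 0.3 s.
3. the keeper bar is shut in its detent (all of step 2 and value of joint bar below 0.03 rad), for 0.3 s.
4. the key is turned to its stop (value of joint key above 1.1 rad and value of joint bar below 0.03 rad), for 0.05 s.
At the end, for the whole second after the job is handed in: Every jar present upright (0.3 rad) in a tote pocket, tote flat on the deck behind the lip (centre 92 to 109 mm past the station origin, underside 13 to 21.5 mm high), bar shut (under 0.03 rad), key turned past 1.1 rad and back under 0.12 rad, all at rest (all of step 3 and x of jar1 in the frame of tote between -0.062 and 0.062 m and y of jar1 in the frame of tote between -0.093 and 0.093 m and z of jar1 in the frame of tote between -0.002 and 0.012 m and angle between each of jar1, jar2, jar3, jar4, jar5, jar6's own z axis and vertical below 0.3 rad and x of jar2 in the frame of tote between -0.062 and 0.062 m and y of jar2 in the frame of tote between -0.093 and 0.093 m and z of jar2 in the frame of tote between -0.002 and 0.012 m and x of jar3 in the frame of tote between -0.062 and 0.062 m and y of jar3 in the frame of tote between -0.093 and 0.093 m and z of jar3 in the frame of tote between -0.002 and 0.012 m and x of jar4 in the frame of tote between -0.062 and 0.062 m and y of jar4 in the frame of tote between -0.093 and 0.093 m and z of jar4 in the frame of tote between -0.002 and 0.012 m and x of jar5 in the frame of tote between -0.062 and 0.062 m and y of jar5 in the frame of tote between -0.093 and 0.093 m and z of jar5 in the frame of tote between -0.002 and 0.012 m and x of jar6 in the frame of tote between -0.062 and 0.062 m and y of jar6 in the frame of tote between -0.093 and 0.093 m and z of jar6 in the frame of tote between -0.002 and 0.012 m and value of joint key below 0.12 rad and linear speed of tote below 0.02 m/s and linear speed of each of jar1, jar2, jar3, jar4, jar5, jar6 below 0.03 m/s); the robot touches nothing.
It fails at once if a bystander (white bottles, steel bowl, carton, weighing dish, spatula) is moved more than 30 mm (distance of any of stock_white, stock_tall, steel_bowl, carton, weigh_dish, spatula from where it was at the start of the episode above 0.03 m).
Of jar1, jar2, jar3, jar4, jar5, jar6 only 4 to 6 are there at a start; the rules pass over those that are not, and their reading is None.
At some moment in a run one of jar1, jar2, jar3, jar4, jar5, jar6 may be knocked a few centimetres aside while the robot is not near it.
Once in a run the grip may slacken for a moment while it holds something.
It also fails if it takes over 208 s, if anything falls off the work surface, if the arm or the gripper's body presses on something with over 40 N, if the wrist force passes 120 N, or if a joint passes its speed limit or range.

ROBOT

A 6-joint arm with a two-finger parallel gripper is mounted at the origin on the work surface. World frame = base frame: x ahead of the robot, y to its left, z up, the work surface at z = 0. Lengths are in mm, angles in rad, forces in N, time in s.
With the tool pointing down it reaches from about 350 to 775 mm from the base axis. Payload 7.3 kg.
Tool frame: the origin (TCP) lies between the finger pads; the fingertips stand 25 mm ahead of it and the grasp point (between the pads) lies 6 mm ahead of it; z points along the fingers, y is the line along which they close (so a half turn about z gives the same grasp; the last joint's range is limited). The gripper opens to 92 mm and grips with 3 to 60 N. Pads are 19 mm wide; open, the fingers measure 130 mm over their backs; the gripper's body (75 mm by 190 mm) begins 47 mm behind the grasp point.
Start: joints at [-1.289, 0.342, 1.524, -0, 1.275, -0.146], TCP at [217.83, -477.695, 251.741] pointing down, gripper open.
Joint ranges: [-2.53, 2.53], [-0.77, 2.02], [0.04, 2.7], [-1, 4.14], [0.28, 2.66], [-3.11, 3.11]. Speed limits (rad/s): [2.57, 2.57, 3.14, 3.14, 3.14, 3.14].

INTERFACE

Orientations are given as [roll, pitch, yaw] about the fixed x, y, z axes, in that order (R = Rz(yaw) Ry(pitch) Rx(roll)).
In Python, from plant import bot gives the robot as it stands.
- The arm moves only by the tool play_rows, never from a script. Its argument "commands" is a list of rows, each an object of numbers: "x", "y", "z": the shift along the tool's x, y, z in m; "twist": the turn about the tool's z in degrees. In form: [{"x": .., "y": .., "z": .., "twist": ..}, ...]. A call has exactly 8 rows; each row is the pose to reach, as a shift and turn from the pose commanded when the call began, along the tool's axes at that moment; what a row does not reach only later rows make up. A row lasts 1/10 s, in which the tool goes at most 50 mm and 8.59 degrees, less where a joint would pass 70% of its speed; a pose out of reach is approached as far as the arm can. A call with a gripper value outside its range is refused whole. "jaw" is the closure, from 0 (fully open) to 1 (shut), set as the call begins (left out, the last holds). The fingers move at their own pace and stop on an object; the grip force is fixed at half the most. Time passes only in rows, so rows that repeat a pose let the fingers close, or fill a call up. It gives the time, the measured TCP pose, the force, the opening and the grip force at its end, in the units of the state.
- bot.get_obs(): the state, without advancing time (a new reading comes with each control period).
- bot.capture(name): name is "scene" or "side" or "wrist"; returns a dict with "pixels" (400x640x3 uint8, red, green, blue), "fx", "fy", "cx", "cy" (pixels), "eye" and "rotation" of the camera in the world. Camera axes: x right, y down, z forward; pixel columns grow to the right and rows downward; lengths in mm; the calibration is good to about 2 mm. A picture is of the moment at which its call begins. There is no depth.
- bot.close_job(): hands the job in; it is judged then, once.
The state is a dict: "time": time; "joint_positions": joint angles; "dq": joint speeds; "tau": joint torques, N m; "tool_pos": TCP position; "tcp_rot": TCP orientation; "contact_force": force on the tool from outside, world axes, zero at the start; "moment": the same for the moment, N m; "grip_width": finger opening in mm; "finger_force": force on a finger pad.
Only numpy, scipy, OpenCV 4.12 (cv2) and the standard library are available. Lean on these libraries where they do the work, as an engineer would, in place of code of your own. Each camera call takes 0.05 s, during which the arm holds its last target. There are 200 camera calls.

## Working session

There is one attempt and no reset: what is moved stays moved. The work goes in short steps, Python scripts to look and compute and a tool call to move; the robot and the scene stay as the last step left them, time stands still between calls to the robot, and variables do not carry over. Pictures are saved under pics/ and viewed, at most 14 in all, crops included, and the job is handed in when it is done.

Besides the shell and the picture viewer there is one more tool, called after ">>>" in YAML: its name, and indented under it one key for each argument. play_rows: Moves the arm, as the interface text tells. Its arguments: {"type":"object","properties":{"commands":{"type":"array"},"jaw":{"type":"number"}},"required":["commands"]}

```bash
ls; mkdir -p pics; cat > h.py <<'E'
import numpy as np, cv2, json
from plant import bot
from scipy.spatial.transform import Rotation as R
def cap(name, fn=None):
    c=bot.capture(name); im=np.array(c["pixels"])[:,:,::-1].copy(); c["im"]=im
    if fn: cv2.imwrite("pics/"+fn+".png",im)
    return c
def ray(c,u,v):
    d=np.array([(u-c["cx"])/c["fx"],(v-c["cy"])/c["fy"],1.]); return np.array(c["eye"]),np.array(c["rotation"])@d
def plane(c,u,v,z):
    e,d=ray(c,u,v); return e+d*(z-e[2])/d[2]
def proj(c,p):
    q=np.array(c["rotation"]).T@(np.array(p,float)-np.array(c["eye"])); return q[0]/q[2]*c["fx"]+c["cx"],q[1]/q[2]*c["fy"]+c["cy"]
E
python3 - <<'E'
from h import *
for n in("scene","side","wrist"):
    c=cap(n,n+"0"); print(n,c["fx"],c["fy"],c["cx"],c["cy"],np.round(c["eye"]),np.round(c["rotation"],2).tolist())
print(bot.get_obs())
E
```

```text
pics
scene 380.739127195081 380.739127195081 316.4798482852908 195.12979024016659 [ 872. -831.  675.] [-2.19, 0.02, 0.46]
side 426.69769666374134 426.69769666374134 317.4576481322732 193.07540280935513 [-124.  702.  894.] [-2.29, 0.01, -2.46]
wrist 355.3195358612979 355.3195358612979 324.4664991894403 198.24975074664647 [ 290. -445.  385.] [2.84, 0.0, -1.14]
{'time': 0.15, 'joint_positions': array([-1.28900088e+00,  3.42529045e-01,  1.52475246e+00, -3.36921649e-06,
        1.27541423e+00, -1.46000744e-01]), 'dq': array([-0.00015512, -0.00436582, -0.00357869, -0.00034646,  0.00142928,
       -0.00027551]), 'tau': array([ 1.03224000e-03, -4.31469297e+01, -2.44353247e+01,  7.17547489e-02,
        5.37467678e-02, -8.97319364e-05]), 'tool_pos': array([ 217.7503527 , -477.42512911,  251.23781541]), 'tcp_rot': array([-3.14050083e+00, -1.57291917e-04,  4.27797083e-01]), 'contact_force': array([-0.53375513,  0.1896436 , -0.38808276]), 'moment': array([-0.03337035,  0.00286116, -0.05263602]), 'finger_force': 0.0, 'grip_width': 91.49775420568949}
```

```bash
sed -i 's/c\["im"\]=im$/c["im"]=im; c["rotation"]=R.from_euler("xyz",c["rotation"]).as_matrix()/' h.py; python3 - <<'E'
import cv2
for n in("scene","side"):
    im=cv2.imread(f"pics/{n}0.png"); cv2.imwrite(f"pics/{n}0b.png",cv2.resize(im,(800,500),interpolation=cv2.INTER_CUBIC))
E
```

```text
(no output)
```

View pics/scene0b.png

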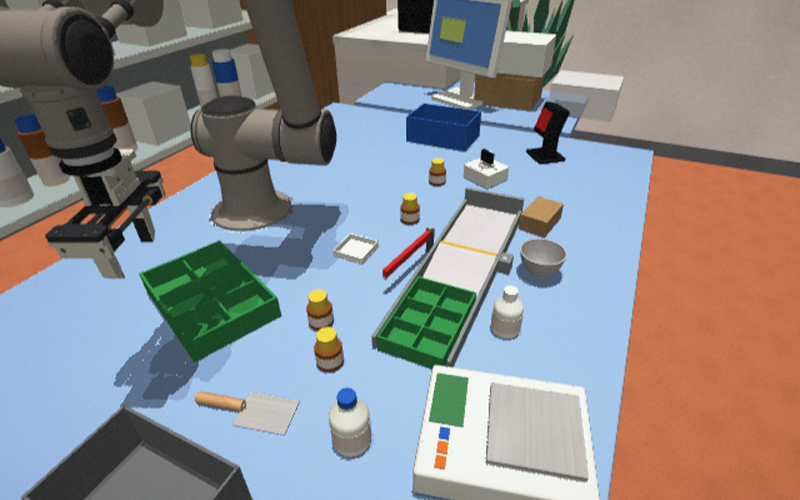

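View pics/side0b.png

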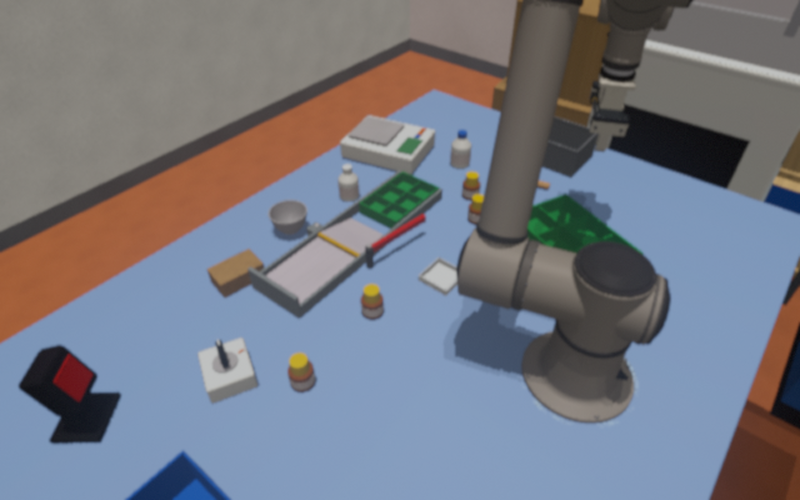

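```bash
python3 - <<'E'
from h import *
for n in("scene","side"):
    c=cap(n); im=c["im"]; hsv=cv2.cvtColor(im,cv2.COLOR_BGR2HSV)
    m=cv2.inRange(hsv,(20,140,120),(34,255,255))
    k,l,s,ce=cv2.connectedComponentsWithStats(m)
    print(n)
    for i in range(1,k):
        if s[i,4]>25: print(" yel",s[i],ce[i].round(1),plane(c,*ce[i],60).round(0)[:2],"lip?",plane(c,*ce[i],28).round(0)[:2])
    for nm,lo,hi,z in(("red",(0,150,90),(6,255,255),52),("green",(55,120,30),(80,255,255),36),("blue",(100,190,60),(115,255,255),105)):
        m=cv2.inRange(hsv,lo,hi); k,l,s,ce=cv2.connectedComponentsWithStats(m)
        for i in range(1,k):
            if s[i,4]>60:
                b=cv2.boxPoints(cv2.minAreaRect(np.argwhere(l==i)[:,::-1].astype(np.float32)))
                print(" ",nm,s[i,4],ce[i].round(0),[plane(c,*p,z)[:2].round(0).tolist() for p in b] if nm=="red" else "",plane(c,*ce[i],z).round(0)[:2])
E
```

```text
scene
 yel [152  44  11   9  64] [156.9  48.6] [-1171.   977.] lip? [-1278.  1071.]
 yel [346 127   9  10  79] [350.1 131.4] [408. 356.] lip? [384. 418.]
 yel [323 155  10  12 102] [327.5 160.3] [421. 132.] lip? [398. 182.]
 yel [352 192  46  12  52] [374.2 198. ] [625.  -3.] lip? [612.  40.]
 yel [247 232  14  18 198] [253.6 240.1] [ 420. -288.] lip? [ 396. -260.]
 yel [253 261  16  21 255] [260.5 270.8] [ 490. -365.] lip? [ 470. -341.]
  red 132 [435.  95.] [[595.0, 772.0], [580.0, 984.0], [620.0, 953.0], [631.0, 748.0]] [607. 856.]
  red 273 [325. 203.] [[485.0, -149.0], [510.0, 38.0], [530.0, 21.0], [503.0, -161.0]] [506. -69.]
  green 6200 [168. 239.]  [ 200. -354.]
  green 3616 [341. 258.]  [ 624. -232.]
  blue 218 [180.  57.]  [-766.  759.]
  blue 116 [85. 75.]  [-985.  333.]
  blue 1467 [354. 101.]  [353. 530.]
  blue 178 [22. 99.]  [-950.    6.]
  blue 186 [277. 318.]  [ 608. -484.]
side
 yel [374 138   8   6  43] [377.4 140.6] [ 497. -377.] lip? [ 520. -418.]
 yel [378 155   9   8  57] [382.  158.8] [ 427. -298.] lip? [ 448. -336.]
 yel [255 187  31  18  71] [270.1 195.4] [586.  62.] lip? [613.  38.]
 yel [292 228  11  10  94] [296.8 232.6] [425. 126.] lip? [446. 104.]
 yel [232 283  14  13 135] [238.6 289. ] [411. 350.] lip? [431. 337.]
  green 920 [320. 159.]  [ 604. -192.]
  green 1993 [454. 180.]  [ 205. -374.]
  blue 317 [628. 159.]  [-190. -714.]
  blue 184 [119. 393.]  [382. 666.]
  blue 345 [155. 394.]  [330. 625.]
```

Candidates (800×500 scene pixels). Amber yellow-capped jars stand at (319,310), (328,349), (410,209) and (438,172). The look-alikes are the white-capped bottle (508,312), the blue-capped bottle (348,422) and the shelf bottles, all rejected. For the tote, the small green one in the lane at (428,320) is the one meant, and the large decoy is at (210,297). Next I hover near the two nearest jars and take a close look.

>>> play_rows:
  commands:
    - {"x": 0.037, "y": 0.002, "z": 0, "twist": -2.6}
    - {"x": 0.074, "y": 0.004, "z": 0, "twist": -5.1}
    - {"x": 0.111, "y": 0.006, "z": 0, "twist": -7.7}
    - {"x": 0.148, "y": 0.008, "z": 0, "twist": -10.3}
    - {"x": 0.185, "y": 0.01, "z": 0, "twist": -12.8}
    - {"x": 0.222, "y": 0.012, "z": 0, "twist": -15.4}
    - {"x": 0.26, "y": 0.015, "z": 0, "twist": -18}
    - {"x": 0.296, "y": 0.017, "z": 0, "twist": -20.5}
  jaw: 0.1

```text
time: 1.05
tool_pos: [495.7, -369.5, 251.5]
tcp_rot: [-3.141, 0.0, 0.788]
contact_force: [-0.1, -0.6, 0.6]
grip_width: 82.8
finger_force: 0.0
```

```bash
cat >> h.py <<'E'
def shift(p,yaw=None,frm=None):
    o=bot.get_obs(); y0=o["tcp_rot"][2]; p0=np.array(o["tool_pos"]) if frm is None else np.array(frm,float)
    d=np.array(p,float)-p0; c,s=np.cos(y0),np.sin(y0)
    tw=0 if yaw is None else -np.degrees((yaw-y0+np.pi)%(2*np.pi)-np.pi)
    print("shift x %.4f y %.4f z %.4f twist %.1f"%((d[0]*c+d[1]*s)/1e3,(d[0]*s-d[1]*c)/1e3,-d[2]/1e3,tw))
E
python3 - <<'E'
from h import *
o=bot.get_obs(); print(o["time"],o["tool_pos"].round(1),o["tcp_rot"].round(3),o["grip_width"])
c=cap("wrist","w1"); print(c["eye"],R.from_matrix(c["rotation"]).as_euler("xyz"))
hsv=cv2.cvtColor(c["im"],cv2.COLOR_BGR2HSV)
m=cv2.inRange(hsv,(20,140,120),(34,255,255)); k,l,s,ce=cv2.connectedComponentsWithStats(m)
for i in range(1,k):
    if s[i,4]>60: print("yel",s[i],ce[i].round(1),plane(c,*ce[i],66).round(1)[:2])
E
```

```text
1.05 [ 495.7 -369.5  251.5] [-3.141  0.     0.788] 82.83783592083326
[ 551.33529538 -313.52651744  385.00109078] [ 2.84254728e+00 -2.46991538e-04 -7.83162239e-01]
yel [ 185  154   38   37 1052] [204.  172.4] [ 421.1 -287.6]
yel [302 164  21  30 418] [311.8 179.4] [ 486.6 -362. ]
```

View pics/w1.png

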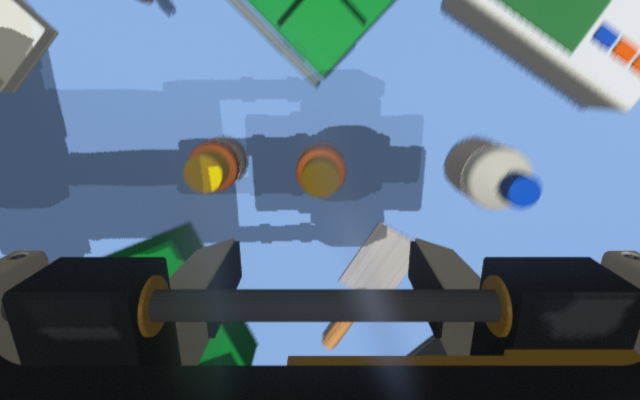

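The wrist view shows jar caps at (204,172) and (320,175), amber bodies beneath them, and the blue-capped bottle (rejected) at (500,175). Jar D sits close under the tool.

```bash
cat >> h.py <<'E'
def caps(name="wrist",z=70,lo=50,fn=None):
    c=cap(name,fn); hsv=cv2.cvtColor(c["im"],cv2.COLOR_BGR2HSV)
    m=cv2.morphologyEx(cv2.inRange(hsv,(21,140,lo),(36,255,255)),cv2.MORPH_OPEN,np.ones((3,3)))
    for q in cv2.findContours(m,cv2.RETR_EXTERNAL,cv2.CHAIN_APPROX_NONE)[0]:
        if cv2.contourArea(q)>300:
            (u,v),r=cv2.minEnclosingCircle(q); print("cap px",round(u),round(v),round(r,1),plane(c,u,v,z)[:2].round(1))
    return c
E
python3 - <<'E'
from h import *
caps()
shift((490,-365,160),np.pi/4)
E
```

```text
cap px 312 188 18.3 [ 486.9 -364.1]
cap px 201 181 19.7 [ 419.5 -288.6]
shift x -0.0031 y -0.0076 z 0.0910 twist 0.3
```

>>> play_rows:
  commands:
    - {"x": -0.001, "y": -0.003, "z": 0.02, "twist": 0}
    - {"x": -0.002, "y": -0.005, "z": 0.04, "twist": 0}
    - {"x": -0.003, "y": -0.006, "z": 0.06, "twist": 0.3}
    - {"x": -0.003, "y": -0.006, "z": 0.08, "twist": 0.3}
    - {"x": -0.003, "y": -0.006, "z": 0.1, "twist": 0.3}
    - {"x": -0.003, "y": -0.006, "z": 0.11, "twist": 0.3}
    - {"x": -0.003, "y": -0.006, "z": 0.11, "twist": 0.3}
    - {"x": -0.003, "y": -0.006, "z": 0.11, "twist": 0.3}

```text
time: 1.95
tool_pos: [487.9, -368.7, 142.4]
tcp_rot: [3.141, 0.0, 0.78]
contact_force: [-0.8, -0.3, -0.3]
grip_width: 82.1
finger_force: 0.0
```

```bash
python3 - <<'E'
from h import *
c=caps(fn="w2")
shift((490,-365,73),np.pi/4)
E
```

```text
cap px 324 213 30.9 [ 492.2 -364.4]
cap px 156 203 34.1 [ 424.6 -287.4]
shift x 0.0040 y -0.0014 z 0.0698 twist -0.3
```

View pics/w2.png

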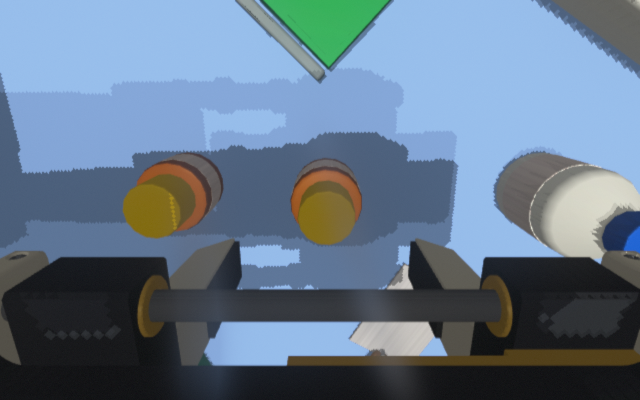

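Jar D's cap top is centred at about (327,215), between the fingers. Jar C's cap is at about (153,210), with the tote corner above at (325,70).

```bash
python3 - <<'E'
from h import *
c=cap("wrist")
print(plane(c,327,215,72),plane(c,153,210,72))
shift((*plane(c,327,215,72)[:2],73),np.pi/4)
E
```

```text
[ 493.0535517  -366.29425477   72.        ] [ 421.09732691 -288.8646877    72.        ]
shift x 0.0052 y 0.0016 z 0.0700 twist -0.3
```

>>> play_rows:
  commands:
    - {"x": 0.003, "y": 0.001, "z": 0.012, "twist": 0}
    - {"x": 0.005, "y": 0.001, "z": 0.024, "twist": 0}
    - {"x": 0.005, "y": 0.001, "z": 0.036, "twist": 0}
    - {"x": 0.005, "y": 0.001, "z": 0.048, "twist": 0}
    - {"x": 0.005, "y": 0.001, "z": 0.06, "twist": 0}
    - {"x": 0.005, "y": 0.001, "z": 0.07, "twist": 0}
    - {"x": 0.005, "y": 0.001, "z": 0.07, "twist": 0}
    - {"x": 0.005, "y": 0.001, "z": 0.07, "twist": 0}

```text
time: 2.85
tool_pos: [492.1, -365.5, 71.6]
tcp_rot: [-3.141, 0.0, 0.78]
contact_force: [0.4, -0.1, 0.2]
grip_width: 82.6
finger_force: 0.0
```

>>> play_rows:
  commands:
    - {"x": 0, "y": 0, "z": 0, "twist": 0}
    - {"x": 0, "y": 0, "z": 0, "twist": 0}
    - {"x": 0, "y": 0, "z": 0, "twist": 0}
    - {"x": 0, "y": 0, "z": 0, "twist": 0}
    - {"x": 0, "y": 0, "z": 0, "twist": 0}
    - {"x": 0, "y": 0, "z": 0, "twist": 0}
    - {"x": 0, "y": 0, "z": 0, "twist": 0}
    - {"x": 0, "y": 0, "z": 0, "twist": 0}
  jaw: 1

```text
time: 3.65
tool_pos: [492.1, -365.4, 71.7]
tcp_rot: [3.141, 0.0, 0.78]
contact_force: [0.4, -0.4, 1.1]
grip_width: 35.3
finger_force: 30.0
```

>>> play_rows:
  commands:
    - {"x": 0, "y": 0, "z": -0.01, "twist": 0}
    - {"x": 0, "y": 0, "z": -0.03, "twist": 0}
    - {"x": 0, "y": 0, "z": -0.05, "twist": 0}
    - {"x": 0, "y": 0, "z": -0.07, "twist": 0}
    - {"x": 0, "y": 0, "z": -0.09, "twist": 0}
    - {"x": 0, "y": 0, "z": -0.1, "twist": 0}
    - {"x": 0, "y": 0, "z": -0.1, "twist": 0}
    - {"x": 0, "y": 0, "z": -0.1, "twist": 0}

```text
time: 4.45
tool_pos: [491.8, -365.2, 171.2]
tcp_rot: [-3.141, 0.0, 0.78]
contact_force: [-0.2, 0.1, -0.3]
grip_width: 35.2
finger_force: 30.0
```

```bash
python3 - <<'E'
from h import *
shift((545,-285,200),np.pi/4)
E
```

```text
shift x 0.0942 y -0.0196 z -0.0288 twist -0.3
```

>>> play_rows:
  commands:
    - {"x": 0.02, "y": -0.005, "z": -0.01, "twist": 0}
    - {"x": 0.04, "y": -0.01, "z": -0.02, "twist": 0}
    - {"x": 0.06, "y": -0.015, "z": -0.03, "twist": 0}
    - {"x": 0.08, "y": -0.02, "z": -0.03, "twist": 0}
    - {"x": 0.094, "y": -0.02, "z": -0.03, "twist": -0.3}
    - {"x": 0.094, "y": -0.02, "z": -0.03, "twist": -0.3}
    - {"x": 0.094, "y": -0.02, "z": -0.03, "twist": -0.3}
    - {"x": 0.094, "y": -0.02, "z": -0.03, "twist": -0.3}

```text
time: 5.25
tool_pos: [544.3, -285.8, 201.1]
tcp_rot: [-3.141, 0.001, 0.785]
contact_force: [-0.6, -0.1, -0.2]
grip_width: 35.3
finger_force: 30.0
```

```bash
python3 - <<'E'
from h import *
o=bot.get_obs(); print(o["tool_pos"],o["tcp_rot"],o["grip_width"])
c=cap("wrist","w3")
E
```

```text
[ 544.25417095 -285.83830821  201.1251614 ] [-3.14074252e+00  5.92745894e-04  7.84802293e-01] 35.26985428278392
```

View pics/w3.png

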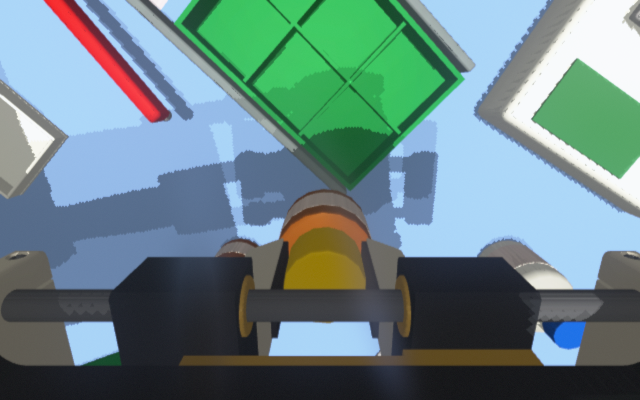

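The tote's rear-near rim corner is at about (349,190) and its rear-far corner at about (463,75). The divider crosses are at about (345,82) and (298,22).

```bash
python3 - <<'E'
from h import *
c=cap("wrist")
for u,v,z in((349,190,36),(463,75,36),(345,82,30),(298,22,30),(173,24,36)): print(plane(c,u,v,z).round(1))
im=c["im"]; hsv=cv2.cvtColor(im,cv2.COLOR_BGR2HSV); m=cv2.inRange(hsv,(50,100,30),(80,255,255)); m[200:]=0; m[:,470:]=0
q=max(cv2.findContours(m,cv2.RETR_EXTERNAL,cv2.CHAIN_APPROX_NONE)[0],key=cv2.contourArea)
a=cv2.approxPolyDP(q,6,True)[:,0]
for p in a: print(p,plane(c,*p,36).round(1))
E
```

```text
[ 555.3 -305.    36. ]
[ 685.2 -300.7   36. ]
[ 615.6 -238.3   30. ]
[ 620.6 -180.5   30. ]
[ 551.7 -114.8   36. ]
[174  23] [ 552.8 -114.9   36. ]
[349 189] [ 556.  -304.4   36. ]
[463  79] [ 683.3 -303.1   36. ]
[397   0] [ 683.5 -223.7   36. ]
[192   0] [ 574.8 -114.8   36. ]
```

```bash
python3 - <<'E'
from h import *
shift((650,-270,175),np.pi/4)
c=cap("side"); print(plane(c,278,138,100))
c=cap("scene"); print(plane(c,407,236,95))
E
```

```text
shift x 0.0860 y 0.0634 z 0.0264 twist -0.1
[ 732.50435313 -131.45662226  100.        ]
[ 755.87049187 -160.00077777   95.        ]
```

>>> play_rows:
  commands:
    - {"x": 0.018, "y": 0.013, "z": 0, "twist": 0}
    - {"x": 0.036, "y": 0.026, "z": 0, "twist": 0}
    - {"x": 0.054, "y": 0.039, "z": 0, "twist": 0}
    - {"x": 0.072, "y": 0.052, "z": 0.01, "twist": 0}
    - {"x": 0.086, "y": 0.0635, "z": 0.025, "twist": 0}
    - {"x": 0.086, "y": 0.0635, "z": 0.045, "twist": 0}
    - {"x": 0.086, "y": 0.0635, "z": 0.065, "twist": 0}
    - {"x": 0.086, "y": 0.0635, "z": 0.07, "twist": 0}

```text
time: 6.25
tool_pos: [649.2, -268.8, 128.7]
tcp_rot: [-3.137, 0.002, 0.785]
contact_force: [-0.7, 0.2, -0.6]
grip_width: 35.3
finger_force: 30.0
```

>>> play_rows:
  commands:
    - {"x": 0, "y": 0, "z": 0.01, "twist": 0}
    - {"x": 0, "y": 0, "z": 0.02, "twist": 0}
    - {"x": 0, "y": 0, "z": 0.03, "twist": 0}
    - {"x": 0, "y": 0, "z": 0.04, "twist": 0}
    - {"x": 0, "y": 0, "z": 0.047, "twist": 0}
    - {"x": 0, "y": 0, "z": 0.053, "twist": 0}
    - {"x": 0, "y": 0, "z": 0.053, "twist": 0}
    - {"x": 0, "y": 0, "z": 0.053, "twist": 0}

```text
time: 7.05
tool_pos: [650.7, -269.2, 78.9]
tcp_rot: [3.141, -0.0, 0.786]
contact_force: [0.0, 0.3, -1.3]
grip_width: 35.4
finger_force: 30.0
```

>>> play_rows:
  commands:
    - {"x": 0, "y": 0, "z": 0.001, "twist": 0}
    - {"x": 0, "y": 0, "z": 0.002, "twist": 0}
    - {"x": 0, "y": 0, "z": 0.003, "twist": 0}
    - {"x": 0, "y": 0, "z": 0.003, "twist": 0}
    - {"x": 0, "y": 0, "z": 0.003, "twist": 0}
    - {"x": 0, "y": 0, "z": 0.003, "twist": 0}
    - {"x": 0, "y": 0, "z": 0.003, "twist": 0}
    - {"x": 0, "y": 0, "z": 0.003, "twist": 0}

```text
time: 7.85
tool_pos: [650.6, -269.2, 75.8]
tcp_rot: [3.141, 0.0, 0.786]
contact_force: [-0.2, 0.4, -0.2]
grip_width: 35.6
finger_force: 30.0
```

>>> play_rows:
  commands:
    - {"x": 0, "y": 0, "z": 0, "twist": 0}
    - {"x": 0, "y": 0, "z": 0, "twist": 0}
    - {"x": 0, "y": 0, "z": 0, "twist": 0}
    - {"x": 0, "y": 0, "z": 0, "twist": 0}
    - {"x": 0, "y": 0, "z": -0.01, "twist": 0}
    - {"x": 0, "y": 0, "z": -0.04, "twist": 0}
    - {"x": 0, "y": 0, "z": -0.08, "twist": 0}
    - {"x": 0, "y": 0, "z": -0.1, "twist": 0}
  jaw: 0.33

```text
time: 8.65
tool_pos: [651.7, -269.7, 180.6]
tcp_rot: [3.136, -0.002, 0.786]
contact_force: [0.6, -0.2, 0.5]
grip_width: 61.3
finger_force: 0.0
```

```bash
python3 - <<'E'
from h import *
o=bot.get_obs(); print(o["time"],o["tool_pos"],o["grip_width"])
caps("wrist",76,fn="w4")
shift((424,-291,165),np.pi/4)
E
```

```text
8.65 [ 651.70162205 -269.73187128  180.5773551 ] 61.33314451886821
cap px 322 205 27.7 [ 651.2 -268.6]
shift x -0.1763 y -0.1470 z 0.0186 twist 0.0
```

>>> play_rows:
  commands:
    - {"x": -0.03, "y": -0.025, "z": 0, "twist": 0}
    - {"x": -0.06, "y": -0.05, "z": 0, "twist": 0}
    - {"x": -0.09, "y": -0.075, "z": 0, "twist": 0}
    - {"x": -0.12, "y": -0.1, "z": 0, "twist": 0}
    - {"x": -0.15, "y": -0.125, "z": 0, "twist": 0}
    - {"x": -0.177, "y": -0.1475, "z": 0.01, "twist": 0}
    - {"x": -0.177, "y": -0.1475, "z": 0.03, "twist": 0}
    - {"x": -0.177, "y": -0.1475, "z": 0.03, "twist": 0}
  jaw: 0.15

```text
time: 9.5
tool_pos: [419.5, -289.5, 144.5]
tcp_rot: [-3.138, 0.0, 0.784]
contact_force: [-0.1, -1.1, -0.7]
grip_width: 77.8
finger_force: 0.0
```

```bash
python3 - <<'E'
from h import *
o=bot.get_obs(); print(o["time"],o["tool_pos"],o["grip_width"])
c=caps("wrist",72)
im=c["im"]; hsv=cv2.cvtColor(im,cv2.COLOR_BGR2HSV); print(hsv[195:250:6,[315,325]].tolist())
E
```

```text
9.5 [ 419.45416455 -289.46824646  144.49597178] 77.80046680865871
cap px 322 215 30.8 [ 421.5 -285.3]
[[[23, 173, 115], [23, 162, 129]], [[23, 191, 132], [23, 169, 131]], [[24, 197, 132], [23, 171, 131]], [[24, 202, 131], [23, 180, 130]], [[24, 208, 131], [23, 184, 129]], [[23, 206, 131], [23, 186, 130]], [[23, 204, 131], [23, 186, 130]], [[24, 208, 130], [24, 192, 129]], [[24, 206, 130], [23, 192, 130]], [[108, 97, 153], [108, 96, 152]]]
```

```bash
python3 - <<'E'
from h import *
shift((422,-287,72),np.pi/4)
E
```

```text
shift x 0.0030 y -0.0011 z 0.0735 twist -0.0
```

>>> play_rows:
  commands:
    - {"x": 0.002, "y": -0.001, "z": 0.015, "twist": 0}
    - {"x": 0.003, "y": -0.001, "z": 0.03, "twist": 0}
    - {"x": 0.003, "y": -0.001, "z": 0.045, "twist": 0}
    - {"x": 0.003, "y": -0.001, "z": 0.06, "twist": 0}
    - {"x": 0.003, "y": -0.001, "z": 0.068, "twist": 0}
    - {"x": 0.003, "y": -0.001, "z": 0.073, "twist": 0}
    - {"x": 0.003, "y": -0.001, "z": 0.073, "twist": 0}
    - {"x": 0.003, "y": -0.001, "z": 0.073, "twist": 0}

```text
time: 10.35
tool_pos: [423.0, -287.5, 73.3]
tcp_rot: [3.141, 0.0, 0.786]
contact_force: [-0.3, -0.0, -0.7]
grip_width: 77.9
finger_force: 0.0
```

>>> play_rows:
  commands:
    - {"x": 0, "y": 0, "z": 0, "twist": 0}
    - {"x": 0, "y": 0, "z": 0, "twist": 0}
    - {"x": 0, "y": 0, "z": 0, "twist": 0}
    - {"x": 0, "y": 0, "z": 0, "twist": 0}
    - {"x": 0, "y": 0, "z": 0, "twist": 0}
    - {"x": 0, "y": 0, "z": 0, "twist": 0}
    - {"x": 0, "y": 0, "z": 0, "twist": 0}
    - {"x": 0, "y": 0, "z": -0.005, "twist": 0}
  jaw: 1

```text
time: 11.15
tool_pos: [422.1, -286.9, 77.3]
tcp_rot: [-3.14, 0.0, 0.786]
contact_force: [-0.6, 0.3, -0.4]
grip_width: 35.3
finger_force: 30.0
```

>>> play_rows:
  commands:
    - {"x": 0, "y": 0, "z": -0.02, "twist": 0}
    - {"x": 0, "y": 0, "z": -0.04, "twist": 0}
    - {"x": 0, "y": 0, "z": -0.06, "twist": 0}
    - {"x": 0, "y": 0, "z": -0.08, "twist": 0}
    - {"x": 0, "y": 0, "z": -0.1, "twist": 0}
    - {"x": 0, "y": 0, "z": -0.12, "twist": 0}
    - {"x": 0, "y": 0, "z": -0.12, "twist": 0}
    - {"x": 0, "y": 0, "z": -0.12, "twist": 0}

```text
time: 11.95
tool_pos: [422.4, -287.1, 197.5]
tcp_rot: [3.141, 0.0, 0.786]
contact_force: [-0.8, -0.1, -1.0]
grip_width: 35.1
finger_force: 30.0
```

```bash
python3 - <<'E'
from h import *
shift((588,-270,170),np.pi/4)
E
```

```text
shift x 0.1292 y 0.1050 z 0.0275 twist 0.0
```

>>> play_rows:
  commands:
    - {"x": 0.03, "y": 0.025, "z": 0, "twist": 0}
    - {"x": 0.06, "y": 0.05, "z": 0, "twist": 0}
    - {"x": 0.09, "y": 0.075, "z": 0, "twist": 0}
    - {"x": 0.12, "y": 0.1, "z": 0, "twist": 0}
    - {"x": 0.129, "y": 0.105, "z": 0.01, "twist": 0}
    - {"x": 0.129, "y": 0.105, "z": 0.03, "twist": 0}
    - {"x": 0.129, "y": 0.105, "z": 0.055, "twist": 0}
    - {"x": 0.129, "y": 0.105, "z": 0.07, "twist": 0}

```text
time: 12.75
tool_pos: [585.9, -269.3, 123.6]
tcp_rot: [-3.136, 0.002, 0.786]
contact_force: [0.3, -0.3, -0.8]
grip_width: 35.2
finger_force: 30.0
```

>>> play_rows:
  commands:
    - {"x": 0, "y": 0, "z": 0.012, "twist": 0}
    - {"x": 0, "y": 0, "z": 0.024, "twist": 0}
    - {"x": 0, "y": 0, "z": 0.034, "twist": 0}
    - {"x": 0, "y": 0, "z": 0.042, "twist": 0}
    - {"x": 0, "y": 0, "z": 0.047, "twist": 0}
    - {"x": 0, "y": 0, "z": 0.049, "twist": 0}
    - {"x": 0, "y": 0, "z": 0.049, "twist": 0}
    - {"x": 0, "y": 0, "z": 0.049, "twist": 0}

```text
time: 13.55
tool_pos: [588.3, -270.4, 79.3]
tcp_rot: [3.141, -0.0, 0.786]
contact_force: [0.2, 0.7, -0.8]
grip_width: 35.3
finger_force: 30.0
```

>>> play_rows:
  commands:
    - {"x": 0, "y": 0, "z": 0.001, "twist": 0}
    - {"x": 0, "y": 0, "z": 0.002, "twist": 0}
    - {"x": 0, "y": 0, "z": 0.002, "twist": 0}
    - {"x": 0, "y": 0, "z": 0.002, "twist": 0}
    - {"x": 0, "y": 0, "z": 0.002, "twist": 0}
    - {"x": 0, "y": 0, "z": 0.002, "twist": 0}
    - {"x": 0, "y": 0, "z": 0.002, "twist": 0}
    - {"x": 0, "y": 0, "z": 0.002, "twist": 0}

```text
time: 14.35
tool_pos: [588.0, -270.2, 76.8]
tcp_rot: [3.141, 0.0, 0.786]
contact_force: [1.7, 0.0, -0.5]
grip_width: 35.3
finger_force: 30.0
```

>>> play_rows:
  commands:
    - {"x": 0, "y": 0, "z": 0, "twist": 0}
    - {"x": 0, "y": 0, "z": 0, "twist": 0}
    - {"x": 0, "y": 0, "z": 0, "twist": 0}
    - {"x": 0, "y": 0, "z": 0, "twist": 0}
    - {"x": 0, "y": 0, "z": -0.01, "twist": 0}
    - {"x": 0, "y": 0, "z": -0.04, "twist": 0}
    - {"x": 0, "y": 0, "z": -0.08, "twist": 0}
    - {"x": 0, "y": 0, "z": -0.12, "twist": 0}
  jaw: 0.33

```text
time: 15.15
tool_pos: [587.8, -270.1, 198.6]
tcp_rot: [-3.141, 0.0, 0.786]
contact_force: [0.4, -0.8, -0.0]
grip_width: 61.6
finger_force: 0.0
```

```bash
python3 - <<'E'
from h import *
o=bot.get_obs(); print(o["time"],o["tool_pos"],o["grip_width"])
caps("wrist",76)
c=cap("scene"); hsv=cv2.cvtColor(c["im"],cv2.COLOR_BGR2HSV)
m=cv2.inRange(hsv,(20,140,100),(34,255,255)); k,l,s,ce=cv2.connectedComponentsWithStats(m)
for i in range(1,k):
    if s[i,4]>40: print("yel",s[i,4],ce[i].round(1),plane(c,*ce[i],60).round(1)[:2])
shift((421,130,200),np.pi/4,(588,-270,200))
shift((409,353,200),np.pi/4,(588,-270,200))
E
```

```text
15.15 [ 587.75016019 -270.09430452  198.58618208] 61.5957873801351
cap px 324 199 25.6 [ 587.2 -270.2]
cap px 385 140 26.9 [ 649.5 -269.8]
yel 111 [ 3.5 16.1] [-3442.   1323.7]
yel 107 [158.3  47.8] [-1177.3   994.2]
yel 215 [55.  89.1] [-1071.9   217.9]
yel 85 [350.  131.6] [408.1 354.9]
yel 48 [375.9 198.5] [630.4  -3.2]
yel 249 [318.8 255.3] [ 584.8 -268.2]
yel 263 [345.1 263.2] [ 648.9 -266. ]
shift x 0.1649 y -0.4009 z -0.0000 twist 0.0
shift x 0.3141 y -0.5670 z -0.0000 twist 0.0
```

>>> play_rows:
  commands:
    - {"x": 0.02, "y": -0.049, "z": 0, "twist": 0}
    - {"x": 0.04, "y": -0.098, "z": 0, "twist": 0}
    - {"x": 0.06, "y": -0.146, "z": 0, "twist": 0}
    - {"x": 0.08, "y": -0.195, "z": 0, "twist": 0}
    - {"x": 0.1, "y": -0.244, "z": 0, "twist": 0}
    - {"x": 0.12, "y": -0.292, "z": 0, "twist": 0}
    - {"x": 0.14, "y": -0.34, "z": 0, "twist": 0}
    - {"x": 0.16, "y": -0.389, "z": 0, "twist": 0}
  jaw: 0.15

```text
time: 16.05
tool_pos: [432.8, 100.5, 197.1]
tcp_rot: [3.141, -0.001, 0.785]
contact_force: [0.6, 0.6, -0.6]
grip_width: 78.3
finger_force: 0.0
```

```bash
python3 - <<'E'
from h import *
o=bot.get_obs(); print(o["time"],o["tool_pos"],o["grip_width"])
caps("wrist",72,fn="w5")
shift((423,130,150),np.pi/4)
E
```

```text
16.05 [432.81178841 100.47741523 197.09067172] 78.28743711801404
cap px 282 177 24.5 [422.  133.9]
cap px 538 78 94.1 [597.5  57. ]
shift x 0.0125 y -0.0212 z 0.0469 twist 0.2
```

>>> play_rows:
  commands:
    - {"x": 0.003, "y": -0.005, "z": 0.005, "twist": 0}
    - {"x": 0.006, "y": -0.01, "z": 0.015, "twist": 0}
    - {"x": 0.01, "y": -0.016, "z": 0.025, "twist": 0}
    - {"x": 0.0145, "y": -0.022, "z": 0.035, "twist": 0}
    - {"x": 0.0145, "y": -0.022, "z": 0.047, "twist": 0}
    - {"x": 0.0145, "y": -0.022, "z": 0.05, "twist": 0}
    - {"x": 0.0145, "y": -0.022, "z": 0.05, "twist": 0}
    - {"x": 0.0145, "y": -0.022, "z": 0.05, "twist": 0}

```text
time: 16.9
tool_pos: [428.9, 124.4, 146.7]
tcp_rot: [3.141, 0.0, 0.785]
contact_force: [0.5, 1.4, 0.2]
grip_width: 78.1
finger_force: 0.0
```

```bash
python3 - <<'E'
from h import *
o=bot.get_obs(); print(o["time"],o["tool_pos"],o["grip_width"])
c=caps("wrist",72,fn="w6")
print(proj(c,(423,130,72)))
E
```

```text
16.9 [428.93243274 124.43934424 146.72738817] 78.05029984670568
cap px 309 217 30.7 [423.6 133. ]
cap px 582 122 78.2 [576.4  62.7]
(np.float64(311.4559482155165), np.float64(221.26603289336524))
```

View pics/w6.png

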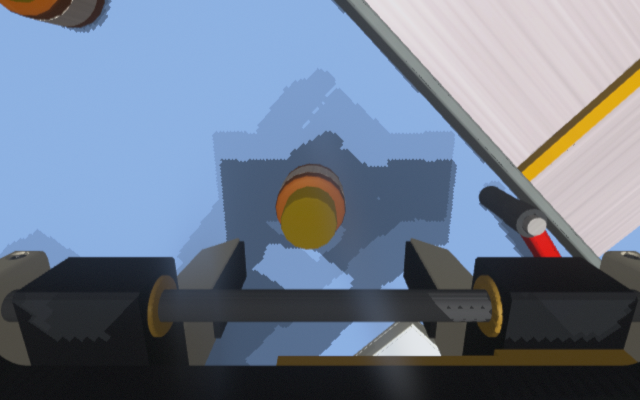

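Jar B's cap top is at about (308,219). The bar's hinge top is at about (536,226), the near end of the yellow lip at about (530,172), and jar A is at top left.

```bash
python3 - <<'E'
from h import *
c=cap("wrist"); p=plane(c,308,219,72); print(p); print("hinge",plane(c,536,226,62),"lip near rail",plane(c,530,172,34))
# near rail inner top edge two pts
print(plane(c,380,18,34),plane(c,596,250,34))
shift((p[0],p[1],72),np.pi/4)
E
```

```text
[422.60163474 132.599776    72.        ]
hinge [522.32048279  20.49260127  62.        ] lip near rail [548.11252771  37.15630766  34.        ]
[539.60460526 185.62784411  34.        ] [547.97024719 -48.54997602  34.        ]
shift x 0.0011 y -0.0102 z 0.0750 twist -0.0
```

>>> play_rows:
  commands:
    - {"x": 0.001, "y": -0.005, "z": 0.01, "twist": 0}
    - {"x": 0.001, "y": -0.01, "z": 0.025, "twist": 0}
    - {"x": 0.001, "y": -0.01, "z": 0.04, "twist": 0}
    - {"x": 0.001, "y": -0.01, "z": 0.055, "twist": 0}
    - {"x": 0.001, "y": -0.01, "z": 0.068, "twist": 0}
    - {"x": 0.001, "y": -0.01, "z": 0.074, "twist": 0}
    - {"x": 0.001, "y": -0.01, "z": 0.074, "twist": 0}
    - {"x": 0.001, "y": -0.01, "z": 0.074, "twist": 0}

```text
time: 17.8
tool_pos: [422.4, 132.6, 72.9]
tcp_rot: [3.141, -0.0, 0.786]
contact_force: [0.5, -0.1, 0.1]
grip_width: 78.0
finger_force: 0.0
```

>>> play_rows:
  commands:
    - {"x": 0, "y": 0, "z": 0, "twist": 0}
    - {"x": 0, "y": 0, "z": 0, "twist": 0}
    - {"x": 0, "y": 0, "z": 0, "twist": 0}
    - {"x": 0, "y": 0, "z": 0, "twist": 0}
    - {"x": 0, "y": 0, "z": 0, "twist": 0}
    - {"x": 0, "y": 0, "z": 0, "twist": 0}
    - {"x": 0, "y": 0, "z": 0, "twist": 0}
    - {"x": 0, "y": 0, "z": -0.005, "twist": 0}
  jaw: 1

```text
time: 18.6
tool_pos: [421.8, 132.4, 77.4]
tcp_rot: [-3.141, 0.001, 0.786]
contact_force: [0.0, 0.3, -1.2]
grip_width: 35.5
finger_force: 30.0
```

>>> play_rows:
  commands:
    - {"x": 0, "y": 0, "z": -0.02, "twist": 0}
    - {"x": 0, "y": 0, "z": -0.04, "twist": 0}
    - {"x": 0, "y": 0, "z": -0.06, "twist": 0}
    - {"x": 0, "y": 0, "z": -0.08, "twist": 0}
    - {"x": 0, "y": 0, "z": -0.1, "twist": 0}
    - {"x": 0, "y": 0, "z": -0.12, "twist": 0}
    - {"x": 0, "y": 0, "z": -0.12, "twist": 0}
    - {"x": 0, "y": 0, "z": -0.12, "twist": 0}

```text
time: 19.4
tool_pos: [422.1, 132.5, 197.6]
tcp_rot: [3.141, -0.0, 0.786]
contact_force: [-0.2, -0.7, -1.4]
grip_width: 35.6
finger_force: 30.0
```

```bash
python3 - <<'E'
from h import *
shift((648,-146,195),np.pi/4)
E
```

```text
shift x -0.0372 y 0.3567 z 0.0026 twist 0.0
```

>>> play_rows:
  commands:
    - {"x": -0.0047, "y": 0.045, "z": 0, "twist": 0}
    - {"x": -0.0093, "y": 0.09, "z": 0, "twist": 0}
    - {"x": -0.014, "y": 0.135, "z": 0, "twist": 0}
    - {"x": -0.0186, "y": 0.18, "z": 0, "twist": 0}
    - {"x": -0.0233, "y": 0.225, "z": 0, "twist": 0}
    - {"x": -0.028, "y": 0.27, "z": 0, "twist": 0}
    - {"x": -0.0325, "y": 0.315, "z": 0, "twist": 0}
    - {"x": -0.037, "y": 0.3565, "z": 0, "twist": 0}

```text
time: 20.2
tool_pos: [648.6, -147.3, 195.5]
tcp_rot: [-3.139, 0.001, 0.785]
contact_force: [0.5, -0.2, -0.2]
grip_width: 35.7
finger_force: 30.0
```

```bash
python3 - <<'E'
from h import *
o=bot.get_obs(); print(o["time"],o["tool_pos"],o["grip_width"],o["finger_force"])
caps("wrist",76,fn="w7")
shift((648,-146,110),np.pi/4)
E
```

```text
20.2 [ 648.58530913 -147.34640756  195.47116276] 35.67585216433294 29.997690618038177
cap px 370 339 19.5 [ 588.1 -262.6]
cap px 324 272 43.7 [ 605.8 -189.7]
cap px 130 59 76.1 [626.1  13.4]
shift x 0.0025 y -0.0071 z 0.0846 twist -0.2
```

View pics/w7.png

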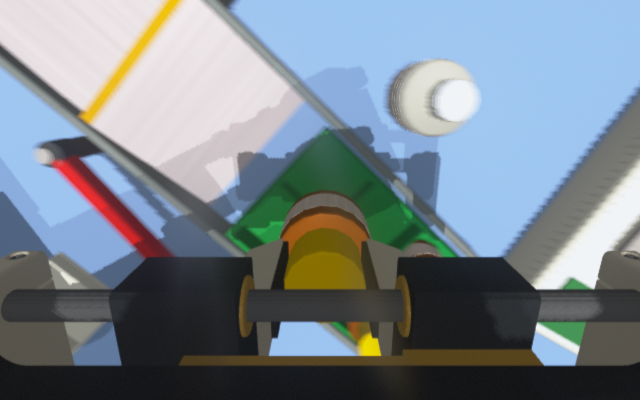

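The held jar is above the front-far pocket. The tote's front-far corner is at about (327,128) and its front-near corner at about (229,237). The bar hinge is at (45,153) and the lip's near end at (87,120).

```bash
python3 - <<'E'
from h import *
c=cap("wrist")
for u,v,z in((327,128,36),(229,237,36),(45,153,62),(87,120,28),(178,0,28)): print(plane(c,u,v,z).round(1))
o=bot.get_obs(); print(o["tool_pos"])
E
```

```text
[ 687.2 -120.5   36. ]
[ 558.  -126.1   36. ]
[526.3  19.2  62. ]
[551.6  24.2  28. ]
[674.9  25.6  28. ]
[ 649.42387712 -150.16200099  194.25998329]
```

```bash
python3 - <<'E'
from h import *
c=cap("wrist"); hsv=cv2.cvtColor(c["im"],cv2.COLOR_BGR2HSV); m=cv2.inRange(hsv,(50,100,30),(80,255,255)); m[:,480:]=0; m[255:]=0
m=cv2.morphologyEx(m,cv2.MORPH_CLOSE,np.ones((5,5)))
q=max(cv2.findContours(m,cv2.RETR_EXTERNAL,cv2.CHAIN_APPROX_NONE)[0],key=cv2.contourArea)
for p in cv2.approxPolyDP(q,4,True)[:,0]: print(p,plane(c,*p,36).round(1))
m=cv2.inRange(hsv,(20,140,80),(34,255,255)); m[160:]=0
P=np.array([plane(c,u,v,28)[:2] for v,u in np.argwhere(m)]); 
print("lip",P.mean(0),P.min(0),P.max(0)); vx,vy,x0,y0=cv2.fitLine(P.astype(np.float32),cv2.DIST_HUBER,0,.01,.01).ravel(); print("lip yaw",vy/vx)
o=bot.get_obs(); print(o["tool_pos"]); shift((648,-146,110),np.pi/4)
E
```

```text
[219 233] [ 552.6 -114.4   36. ]
[245 254] [ 553.3 -144.2   36. ]
[278 238] [ 585.9 -154.7   36. ]
[286 213] [ 608.2 -143.7   36. ]
[299 197] [ 626.7 -141.7   36. ]
[335 189] [ 653.5 -158.5   36. ]
[360 207] [ 657.4 -185.4   36. ]
[371 238] [ 644.2 -213.5   36. ]
[395 247] [ 653.4 -235.2   36. ]
[419 238] [ 674.3 -243.8   36. ]
[437 254] [ 675.5 -267.2   36. ]
[452 254] [ 685.1 -276.8   36. ]
[319 127] [ 681.1 -112.4   36. ]
lip [606.68272818  35.73137259] [543.06865911  29.77420796] [668.58376642  41.63605108]
lip yaw 0.019437952
[ 648.12269878 -147.6724116   194.44632659]
shift x 0.0011 y -0.0013 z 0.0844 twist -0.2
```

>>> play_rows:
  commands:
    - {"x": 0.001, "y": -0.001, "z": 0.015, "twist": 0}
    - {"x": 0.001, "y": -0.001, "z": 0.03, "twist": 0}
    - {"x": 0.001, "y": -0.001, "z": 0.045, "twist": 0}
    - {"x": 0.001, "y": -0.001, "z": 0.06, "twist": 0}
    - {"x": 0.001, "y": -0.001, "z": 0.075, "twist": 0}
    - {"x": 0.001, "y": -0.001, "z": 0.085, "twist": 0}
    - {"x": 0.001, "y": -0.001, "z": 0.09, "twist": 0}
    - {"x": 0.001, "y": -0.001, "z": 0.09, "twist": 0}

```text
time: 21.15
tool_pos: [647.6, -143.6, 106.9]
tcp_rot: [-3.14, 0.001, 0.786]
contact_force: [-0.8, -0.3, -0.3]
grip_width: 35.1
finger_force: 30.0
```

>>> play_rows:
  commands:
    - {"x": 0, "y": 0, "z": 0.008, "twist": 0}
    - {"x": 0, "y": 0, "z": 0.016, "twist": 0}
    - {"x": 0, "y": 0, "z": 0.022, "twist": 0}
    - {"x": 0, "y": 0, "z": 0.026, "twist": 0}
    - {"x": 0, "y": 0, "z": 0.027, "twist": 0}
    - {"x": 0, "y": 0, "z": 0.027, "twist": 0}
    - {"x": 0, "y": 0, "z": 0.027, "twist": 0}
    - {"x": 0, "y": 0, "z": 0.027, "twist": 0}

```text
time: 21.95
tool_pos: [648.4, -144.4, 81.1]
tcp_rot: [3.141, -0.0, 0.786]
contact_force: [0.8, -0.3, -0.6]
grip_width: 35.4
finger_force: 30.0
```

>>> play_rows:
  commands:
    - {"x": 0, "y": 0.001, "z": 0.001, "twist": 0}
    - {"x": 0, "y": 0.001, "z": 0.002, "twist": 0}
    - {"x": 0, "y": 0.001, "z": 0.003, "twist": 0}
    - {"x": 0, "y": 0.001, "z": 0.004, "twist": 0}
    - {"x": 0, "y": 0.001, "z": 0.004, "twist": 0}
    - {"x": 0, "y": 0.001, "z": 0.004, "twist": 0}
    - {"x": 0, "y": 0.001, "z": 0.004, "twist": 0}
    - {"x": 0, "y": 0.001, "z": 0.004, "twist": 0}

```text
time: 22.75
tool_pos: [648.9, -145.0, 76.8]
tcp_rot: [3.141, 0.0, 0.786]
contact_force: [0.2, -0.2, 0.9]
grip_width: 35.7
finger_force: 30.0
```

>>> play_rows:
  commands:
    - {"x": 0, "y": 0, "z": 0, "twist": 0}
    - {"x": 0, "y": 0, "z": 0, "twist": 0}
    - {"x": 0, "y": 0, "z": 0, "twist": 0}
    - {"x": 0, "y": 0, "z": 0, "twist": 0}
    - {"x": 0, "y": 0, "z": -0.01, "twist": 0}
    - {"x": 0, "y": 0, "z": -0.04, "twist": 0}
    - {"x": 0, "y": 0, "z": -0.08, "twist": 0}
    - {"x": 0, "y": 0, "z": -0.12, "twist": 0}
  jaw: 0.33

```text
time: 23.55
tool_pos: [648.7, -144.9, 198.6]
tcp_rot: [-3.141, 0.0, 0.786]
contact_force: [0.8, -0.2, 0.0]
grip_width: 61.4
finger_force: 0.0
```

```bash
python3 - <<'E'
from h import *
o=bot.get_obs(); print(o["time"],o["tool_pos"],o["grip_width"])
caps("wrist",76)
c=cap("scene"); hsv=cv2.cvtColor(c["im"],cv2.COLOR_BGR2HSV)
m=cv2.inRange(hsv,(20,140,100),(34,255,255)); k,l,s,ce=cv2.connectedComponentsWithStats(m)
for i in range(1,k):
    if s[i,4]>40 and ce[i][0]>200: print("yel",s[i,4],ce[i].round(1),plane(c,*ce[i],60).round(1)[:2])
shift((409,353,200),np.pi/4)
E
```

```text
23.55 [ 648.69252547 -144.90085114  198.55990683] 61.424123286098485
cap px 376 340 24.5 [ 589.6 -266.1]
cap px 324 200 25.6 [ 647.7 -145.6]
cap px 131 60 77.9 [625.2  15.9]
yel 207 [363.5 230.1] [ 646.4 -142.7]
yel 259 [318.9 254.9] [ 584.5 -267.1]
yel 277 [345.  262.9] [ 648.3 -265.2]
shift x 0.1813 y -0.5243 z 0.0047 twist 0.0
```

>>> play_rows:
  commands:
    - {"x": 0.015, "y": -0.0435, "z": 0, "twist": 0}
    - {"x": 0.03, "y": -0.087, "z": 0, "twist": 0}
    - {"x": 0.045, "y": -0.1305, "z": 0, "twist": 0}
    - {"x": 0.06, "y": -0.174, "z": 0, "twist": 0}
    - {"x": 0.075, "y": -0.2175, "z": 0, "twist": 0}
    - {"x": 0.09, "y": -0.261, "z": 0, "twist": 0}
    - {"x": 0.105, "y": -0.3045, "z": 0, "twist": 0}
    - {"x": 0.12, "y": -0.348, "z": 0, "twist": 0}
  jaw: 0.15

```text
time: 24.45
tool_pos: [486.5, 187.3, 197.1]
tcp_rot: [3.141, -0.0, 0.785]
contact_force: [0.8, 0.9, 0.3]
grip_width: 78.1
finger_force: 0.0
```

>>> play_rows:
  commands:
    - {"x": 0.015, "y": -0.043, "z": 0, "twist": 0}
    - {"x": 0.03, "y": -0.086, "z": 0, "twist": 0}
    - {"x": 0.045, "y": -0.129, "z": 0.01, "twist": 0}
    - {"x": 0.058, "y": -0.165, "z": 0.02, "twist": 0}
    - {"x": 0.058, "y": -0.165, "z": 0.02, "twist": 0}
    - {"x": 0.058, "y": -0.165, "z": 0.02, "twist": 0}
    - {"x": 0.058, "y": -0.165, "z": 0.02, "twist": 0}
    - {"x": 0.058, "y": -0.165, "z": 0.02, "twist": 0}

```text
time: 25.25
tool_pos: [412.8, 342.5, 177.1]
tcp_rot: [3.141, -0.001, 0.784]
contact_force: [-0.4, 0.1, 0.2]
grip_width: 78.2
finger_force: 0.0
```

```bash
python3 - <<'E'
from h import *
o=bot.get_obs(); print(o["time"],o["tool_pos"],o["grip_width"])
c=caps("wrist",72,fn="w8")
shift((409,353,150),np.pi/4)
E
```

```text
25.25 [412.8186834  342.54626414 177.11639212] 78.17036537676614
cap px 308 198 26.4 [408.9 355. ]
shift x 0.0047 y -0.0101 z 0.0271 twist -0.1
```

View pics/w8.png

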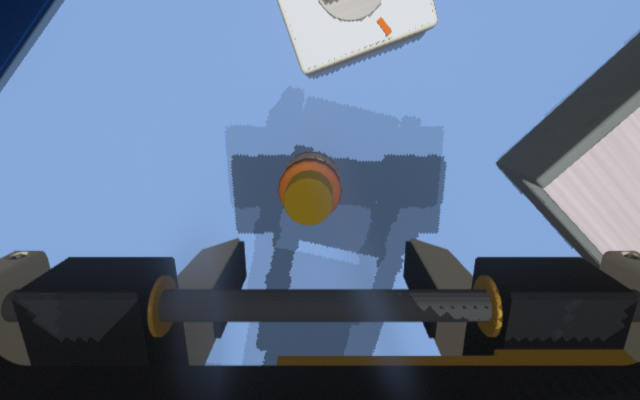

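Jar A's cap top is at about (308,200) and upright. The console corner at (305,75) is clear of it.

>>> play_rows:
  commands:
    - {"x": 0.003, "y": -0.005, "z": 0.01, "twist": 0}
    - {"x": 0.006, "y": -0.01, "z": 0.025, "twist": 0}
    - {"x": 0.006, "y": -0.01, "z": 0.045, "twist": 0}
    - {"x": 0.006, "y": -0.01, "z": 0.065, "twist": 0}
    - {"x": 0.006, "y": -0.01, "z": 0.085, "twist": 0}
    - {"x": 0.006, "y": -0.01, "z": 0.1, "twist": 0}
    - {"x": 0.006, "y": -0.01, "z": 0.105, "twist": 0}
    - {"x": 0.006, "y": -0.01, "z": 0.105, "twist": 0}

```text
time: 26.1
tool_pos: [408.9, 354.5, 70.8]
tcp_rot: [-3.141, 0.002, 0.785]
contact_force: [-0.2, -0.0, -0.2]
grip_width: 78.0
finger_force: 0.0
```

>>> play_rows:
  commands:
    - {"x": 0, "y": 0, "z": 0, "twist": 0}
    - {"x": 0, "y": 0, "z": 0, "twist": 0}
    - {"x": 0, "y": 0, "z": 0, "twist": 0}
    - {"x": 0, "y": 0, "z": 0, "twist": 0}
    - {"x": 0, "y": 0, "z": 0, "twist": 0}
    - {"x": 0, "y": 0, "z": 0, "twist": 0}
    - {"x": 0, "y": 0, "z": 0, "twist": 0}
    - {"x": 0, "y": 0, "z": -0.005, "twist": 0}
  jaw: 1

```text
time: 26.9
tool_pos: [408.7, 354.6, 76.3]
tcp_rot: [-3.141, 0.002, 0.786]
contact_force: [1.2, 0.7, -1.4]
grip_width: 35.5
finger_force: 30.0
```

>>> play_rows:
  commands:
    - {"x": 0, "y": 0, "z": -0.02, "twist": 0}
    - {"x": 0, "y": 0, "z": -0.04, "twist": 0}
    - {"x": 0, "y": 0, "z": -0.06, "twist": 0}
    - {"x": 0, "y": 0, "z": -0.08, "twist": 0}
    - {"x": 0, "y": 0, "z": -0.1, "twist": 0}
    - {"x": 0, "y": 0, "z": -0.12, "twist": 0}
    - {"x": 0, "y": 0, "z": -0.12, "twist": 0}
    - {"x": 0, "y": 0, "z": -0.12, "twist": 0}

```text
time: 27.7
tool_pos: [409.0, 354.8, 196.4]
tcp_rot: [3.142, -0.0, 0.786]
contact_force: [0.0, -0.2, -1.0]
grip_width: 35.2
finger_force: 30.0
```

```bash
python3 - <<'E'
from h import *
print(bot.get_obs()["tool_pos"])
shift((585.5,-147,195),np.pi/4)
E
```

```text
[408.95541247 354.77197955 196.4186508 ]
shift x -0.2301 y 0.4796 z 0.0014 twist 0.0
```

>>> play_rows:
  commands:
    - {"x": -0.02, "y": 0.0415, "z": 0, "twist": 0}
    - {"x": -0.04, "y": 0.083, "z": 0, "twist": 0}
    - {"x": -0.06, "y": 0.125, "z": 0, "twist": 0}
    - {"x": -0.08, "y": 0.1665, "z": 0, "twist": 0}
    - {"x": -0.1, "y": 0.208, "z": 0, "twist": 0}
    - {"x": -0.12, "y": 0.25, "z": 0, "twist": 0}
    - {"x": -0.14, "y": 0.2915, "z": 0, "twist": 0}
    - {"x": -0.16, "y": 0.333, "z": 0, "twist": 0}

```text
time: 28.5
tool_pos: [531.1, 4.5, 195.1]
tcp_rot: [-3.139, 0.002, 0.785]
contact_force: [0.8, 0.5, -0.5]
grip_width: 35.4
finger_force: 30.0
```

>>> play_rows:
  commands:
    - {"x": -0.02, "y": 0.0415, "z": 0, "twist": 0}
    - {"x": -0.04, "y": 0.083, "z": 0, "twist": 0}
    - {"x": -0.06, "y": 0.125, "z": 0, "twist": 0}
    - {"x": -0.07, "y": 0.1465, "z": 0.01, "twist": 0}
    - {"x": -0.07, "y": 0.1465, "z": 0.03, "twist": 0}
    - {"x": -0.07, "y": 0.1465, "z": 0.05, "twist": 0}
    - {"x": -0.07, "y": 0.1465, "z": 0.06, "twist": 0}
    - {"x": -0.07, "y": 0.1465, "z": 0.06, "twist": 0}

```text
time: 29.3
tool_pos: [584.3, -146.2, 134.1]
tcp_rot: [-3.137, 0.002, 0.786]
contact_force: [-0.4, 0.4, -0.5]
grip_width: 35.4
finger_force: 30.0
```

```bash
python3 - <<'E'
from h import *
o=bot.get_obs(); print(o["tool_pos"],o["grip_width"],o["finger_force"])
shift((586,-146.5,75),np.pi/4)
E
```

```text
[ 584.32261527 -146.21711026  134.11614768] 35.44679822548149 29.993999898433685
shift x 0.0010 y 0.0014 z 0.0591 twist 0.0
```

>>> play_rows:
  commands:
    - {"x": 0.0005, "y": 0.001, "z": 0.01, "twist": 0}
    - {"x": 0.0005, "y": 0.001, "z": 0.022, "twist": 0}
    - {"x": 0.0005, "y": 0.001, "z": 0.034, "twist": 0}
    - {"x": 0.0005, "y": 0.001, "z": 0.045, "twist": 0}
    - {"x": 0.0005, "y": 0.001, "z": 0.053, "twist": 0}
    - {"x": 0.0005, "y": 0.001, "z": 0.056, "twist": 0}
    - {"x": 0.0005, "y": 0.001, "z": 0.056, "twist": 0}
    - {"x": 0.0005, "y": 0.001, "z": 0.056, "twist": 0}

```text
time: 30.1
tool_pos: [587.0, -147.3, 81.1]
tcp_rot: [3.141, -0.0, 0.786]
contact_force: [0.8, -0.7, -0.8]
grip_width: 35.4
finger_force: 30.0
```

>>> play_rows:
  commands:
    - {"x": -0.001, "y": 0, "z": 0.002, "twist": 0}
    - {"x": -0.001, "y": 0, "z": 0.003, "twist": 0}
    - {"x": -0.001, "y": 0, "z": 0.005, "twist": 0}
    - {"x": -0.001, "y": 0, "z": 0.006, "twist": 0}
    - {"x": -0.001, "y": 0, "z": 0.006, "twist": 0}
    - {"x": -0.001, "y": 0, "z": 0.006, "twist": 0}
    - {"x": -0.001, "y": 0, "z": 0.006, "twist": 0}
    - {"x": -0.001, "y": 0, "z": 0.006, "twist": 0}

```text
time: 30.9
tool_pos: [586.2, -147.9, 75.7]
tcp_rot: [3.141, -0.0, 0.786]
contact_force: [-2.2, 1.9, 6.1]
grip_width: 35.4
finger_force: 30.0
```

>>> play_rows:
  commands:
    - {"x": 0, "y": 0, "z": 0, "twist": 0}
    - {"x": 0, "y": 0, "z": 0, "twist": 0}
    - {"x": 0, "y": 0, "z": 0, "twist": 0}
    - {"x": 0, "y": 0, "z": 0, "twist": 0}
    - {"x": 0, "y": 0, "z": -0.01, "twist": 0}
    - {"x": 0, "y": 0, "z": -0.04, "twist": 0}
    - {"x": 0, "y": 0, "z": -0.08, "twist": 0}
    - {"x": 0, "y": 0, "z": -0.12, "twist": 0}
  jaw: 0.33

```text
time: 31.7
tool_pos: [585.7, -147.7, 196.4]
tcp_rot: [-3.141, 0.0, 0.786]
contact_force: [1.1, -0.3, -0.0]
grip_width: 61.7
finger_force: 0.0
```

```bash
python3 - <<'E'
from h import *
o=bot.get_obs(); print(o["time"],o["tool_pos"],o["grip_width"])
shift((560,-370,200),0)
E
```

```text
31.7 [ 585.73846593 -147.74042959  196.44555611] 61.74716391025826
shift x -0.1754 y 0.1389 z -0.0036 twist 45.0
```

Jars in the rear row would foul the gripper body while it pushes, so I move the two rear jars to the middle row.

```bash
python3 - <<'E'
from h import *
shift((588,-270,130),np.pi/4,(585.7,-147.7,195.7))
shift((587,-209,76),np.pi/4,(588,-270,76))
E
```

```text
shift x -0.0849 y 0.0881 z 0.0657 twist 0.0
shift x 0.0424 y -0.0438 z -0.0000 twist 0.0
```

>>> play_rows:
  commands:
    - {"x": -0.0215, "y": 0.022, "z": 0, "twist": 0}
    - {"x": -0.043, "y": 0.044, "z": 0, "twist": 0}
    - {"x": -0.064, "y": 0.066, "z": 0, "twist": 0}
    - {"x": -0.085, "y": 0.088, "z": 0, "twist": 0}
    - {"x": -0.085, "y": 0.088, "z": 0.02, "twist": 0}
    - {"x": -0.085, "y": 0.088, "z": 0.04, "twist": 0}
    - {"x": -0.085, "y": 0.088, "z": 0.06, "twist": 0}
    - {"x": -0.085, "y": 0.088, "z": 0.065, "twist": 0}

```text
time: 32.5
tool_pos: [587.1, -269.7, 127.9]
tcp_rot: [-3.138, 0.001, 0.785]
contact_force: [0.0, 0.2, -0.0]
grip_width: 61.5
finger_force: 0.0
```

```bash
python3 - <<'E'
from h import *
c=caps("wrist",76)
shift((588,-270,76),np.pi/4)
E
```

```text
cap px 326 232 35.0 [ 588.6 -268.7]
cap px 407 155 36.7 [ 649.8 -267.7]
cap px 159 80 45.1 [ 587.7 -152.9]
cap px 237 0 36.0 [ 641.7 -157.2]
shift x 0.0003 y 0.0006 z 0.0523 twist 0.0
```

>>> play_rows:
  commands:
    - {"x": 0, "y": 0, "z": 0.012, "twist": 0}
    - {"x": 0, "y": 0, "z": 0.025, "twist": 0}
    - {"x": 0, "y": 0, "z": 0.038, "twist": 0}
    - {"x": 0, "y": 0, "z": 0.048, "twist": 0}
    - {"x": 0, "y": 0, "z": 0.053, "twist": 0}
    - {"x": 0, "y": 0, "z": 0.053, "twist": 0}
    - {"x": 0, "y": 0, "z": 0.053, "twist": 0}
    - {"x": 0, "y": 0, "z": 0.053, "twist": 0}

```text
time: 33.35
tool_pos: [588.5, -270.4, 77.4]
tcp_rot: [3.14, -0.0, 0.786]
contact_force: [0.3, -0.8, 0.9]
grip_width: 61.5
finger_force: 0.0
```

>>> play_rows:
  commands:
    - {"x": 0, "y": 0, "z": 0, "twist": 0}
    - {"x": 0, "y": 0, "z": 0, "twist": 0}
    - {"x": 0, "y": 0, "z": 0, "twist": 0}
    - {"x": 0, "y": 0, "z": 0, "twist": 0}
    - {"x": 0, "y": 0, "z": 0, "twist": 0}
    - {"x": 0, "y": 0, "z": 0, "twist": 0}
    - {"x": 0, "y": 0, "z": -0.01, "twist": 0}
    - {"x": 0, "y": 0, "z": -0.02, "twist": 0}
  jaw: 1

```text
time: 34.15
tool_pos: [588.0, -270.1, 97.2]
tcp_rot: [-3.141, 0.0, 0.786]
contact_force: [0.4, -0.3, -0.6]
grip_width: 35.5
finger_force: 30.0
```

>>> play_rows:
  commands:
    - {"x": 0, "y": 0, "z": -0.02, "twist": 0}
    - {"x": 0, "y": 0, "z": -0.04, "twist": 0}
    - {"x": 0.014, "y": -0.0145, "z": -0.04, "twist": 0}
    - {"x": 0.028, "y": -0.029, "z": -0.04, "twist": 0}
    - {"x": 0.042, "y": -0.0435, "z": -0.04, "twist": 0}
    - {"x": 0.042, "y": -0.0435, "z": -0.04, "twist": 0}
    - {"x": 0.042, "y": -0.0435, "z": -0.03, "twist": 0}
    - {"x": 0.042, "y": -0.0435, "z": -0.015, "twist": 0}

```text
time: 34.95
tool_pos: [587.5, -209.7, 111.4]
tcp_rot: [3.14, -0.0, 0.786]
contact_force: [0.4, -0.3, -0.8]
grip_width: 35.4
finger_force: 30.0
```

```bash
python3 - <<'E'
from h import *
o=bot.get_obs(); print(o["tool_pos"],o["grip_width"],o["finger_force"])
shift((587,-209,77),np.pi/4)
E
```

```text
[ 587.48393583 -209.68474762  111.35322036] 35.41942593237587 29.994816184043884
shift x 0.0001 y -0.0008 z 0.0344 twist 0.0
```

>>> play_rows:
  commands:
    - {"x": 0, "y": -0.001, "z": 0.008, "twist": 0}
    - {"x": 0, "y": -0.001, "z": 0.016, "twist": 0}
    - {"x": 0, "y": -0.001, "z": 0.024, "twist": 0}
    - {"x": 0, "y": -0.001, "z": 0.03, "twist": 0}
    - {"x": 0, "y": -0.001, "z": 0.033, "twist": 0}
    - {"x": 0, "y": -0.001, "z": 0.035, "twist": 0}
    - {"x": 0, "y": -0.001, "z": 0.035, "twist": 0}
    - {"x": 0, "y": -0.001, "z": 0.035, "twist": 0}

```text
time: 35.75
tool_pos: [586.6, -209.1, 77.0]
tcp_rot: [3.141, -0.0, 0.786]
contact_force: [-0.6, 0.6, -1.3]
grip_width: 35.2
finger_force: 30.0
```

>>> play_rows:
  commands:
    - {"x": 0, "y": 0, "z": 0, "twist": 0}
    - {"x": 0, "y": 0, "z": 0, "twist": 0}
    - {"x": 0, "y": 0, "z": 0, "twist": 0}
    - {"x": 0, "y": 0, "z": 0, "twist": 0}
    - {"x": 0, "y": 0, "z": -0.01, "twist": 0}
    - {"x": 0, "y": 0, "z": -0.03, "twist": 0}
    - {"x": 0, "y": 0, "z": -0.05, "twist": 0}
    - {"x": 0, "y": 0, "z": -0.06, "twist": 0}
  jaw: 0.33

```text
time: 36.55
tool_pos: [587.2, -209.4, 139.3]
tcp_rot: [3.138, -0.001, 0.786]
contact_force: [0.4, 0.8, 0.6]
grip_width: 61.2
finger_force: 0.0
```

```bash
python3 - <<'E'
from h import *
o=bot.get_obs(); print(o["tool_pos"],o["grip_width"])
c=caps("wrist",76)
shift((650,-269,76),np.pi/4)
shift((649,-208,76),np.pi/4,(650,-269,76))
E
```

```text
[ 587.23278339 -209.41206056  139.31454356] 61.24574808584999
cap px 323 227 33.3 [ 587.3 -208.7]
cap px 465 218 36.2 [ 650.4 -263.9]
cap px 248 159 34.3 [ 586.3 -149.9]
cap px 321 73 35.7 [ 647.2 -146.8]
shift x 0.0021 y 0.0861 z 0.0643 twist 0.0
shift x 0.0424 y -0.0438 z -0.0000 twist 0.0
```

>>> play_rows:
  commands:
    - {"x": 0.0005, "y": 0.03, "z": 0, "twist": 0}
    - {"x": 0.001, "y": 0.06, "z": 0, "twist": 0}
    - {"x": 0.0022, "y": 0.086, "z": 0, "twist": 0}
    - {"x": 0.0022, "y": 0.086, "z": 0.01, "twist": 0}
    - {"x": 0.0022, "y": 0.086, "z": 0.025, "twist": 0}
    - {"x": 0.0022, "y": 0.086, "z": 0.04, "twist": 0}
    - {"x": 0.0022, "y": 0.086, "z": 0.055, "twist": 0}
    - {"x": 0.0022, "y": 0.086, "z": 0.06, "twist": 0}

```text
time: 37.4
tool_pos: [647.3, -267.0, 73.8]
tcp_rot: [-3.137, 0.001, 0.786]
contact_force: [0.2, -0.1, -0.5]
grip_width: 61.2
finger_force: 0.0
```

>>> play_rows:
  commands:
    - {"x": 0, "y": 0, "z": 0, "twist": 0}
    - {"x": 0, "y": 0, "z": 0, "twist": 0}
    - {"x": 0, "y": 0, "z": 0, "twist": 0}
    - {"x": 0, "y": 0, "z": 0, "twist": 0}
    - {"x": 0, "y": 0, "z": 0, "twist": 0}
    - {"x": 0, "y": 0, "z": 0, "twist": 0}
    - {"x": 0, "y": 0, "z": 0, "twist": 0}
    - {"x": 0, "y": 0, "z": 0, "twist": 0}
  jaw: 1

```text
time: 38.2
tool_pos: [649.2, -268.5, 77.6]
tcp_rot: [3.14, -0.0, 0.786]
contact_force: [-0.0, -0.1, 5.6]
grip_width: 35.3
finger_force: 30.0
```

>>> play_rows:
  commands:
    - {"x": 0, "y": 0, "z": -0.02, "twist": 0}
    - {"x": 0, "y": 0, "z": -0.04, "twist": 0}
    - {"x": 0, "y": 0, "z": -0.06, "twist": 0}
    - {"x": 0.014, "y": -0.0145, "z": -0.06, "twist": 0}
    - {"x": 0.028, "y": -0.029, "z": -0.06, "twist": 0}
    - {"x": 0.042, "y": -0.0435, "z": -0.06, "twist": 0}
    - {"x": 0.042, "y": -0.0435, "z": -0.06, "twist": 0}
    - {"x": 0.042, "y": -0.0435, "z": -0.05, "twist": 0}

```text
time: 39.0
tool_pos: [648.3, -206.5, 127.1]
tcp_rot: [3.14, -0.0, 0.788]
contact_force: [-0.3, 0.0, -0.4]
grip_width: 35.4
finger_force: 30.0
```

```bash
python3 - <<'E'
from h import *
o=bot.get_obs(); print(o["tool_pos"],o["grip_width"],o["finger_force"])
shift((649,-208,77),np.pi/4)
E
```

```text
[ 648.31216791 -206.45961088  127.10611528] 35.41924458698745 29.99473214149475
shift x -0.0006 y 0.0016 z 0.0501 twist 0.1
```

>>> play_rows:
  commands:
    - {"x": -0.0005, "y": 0.0015, "z": 0.01, "twist": 0}
    - {"x": -0.0005, "y": 0.0015, "z": 0.02, "twist": 0}
    - {"x": -0.0005, "y": 0.0015, "z": 0.03, "twist": 0}
    - {"x": -0.0005, "y": 0.0015, "z": 0.04, "twist": 0}
    - {"x": -0.0005, "y": 0.0015, "z": 0.046, "twist": 0}
    - {"x": -0.0005, "y": 0.0015, "z": 0.049, "twist": 0}
    - {"x": -0.0005, "y": 0.0015, "z": 0.049, "twist": 0}
    - {"x": -0.0005, "y": 0.0015, "z": 0.049, "twist": 0}

```text
time: 39.8
tool_pos: [648.6, -209.3, 77.9]
tcp_rot: [3.141, -0.0, 0.786]
contact_force: [0.1, -0.5, -1.3]
grip_width: 35.5
finger_force: 30.0
```

>>> play_rows:
  commands:
    - {"x": 0, "y": 0, "z": 0, "twist": 0}
    - {"x": 0, "y": 0, "z": 0, "twist": 0}
    - {"x": 0, "y": 0, "z": 0, "twist": 0}
    - {"x": 0, "y": 0, "z": 0, "twist": 0}
    - {"x": 0, "y": 0, "z": -0.01, "twist": 0}
    - {"x": 0, "y": 0, "z": -0.04, "twist": 0}
    - {"x": 0, "y": 0, "z": -0.08, "twist": 0}
    - {"x": 0, "y": 0, "z": -0.12, "twist": 0}
  jaw: 0.33

```text
time: 40.6
tool_pos: [648.2, -209.1, 199.6]
tcp_rot: [-3.141, 0.0, 0.786]
contact_force: [0.2, -0.4, -0.6]
grip_width: 61.5
finger_force: 0.0
```

```bash
python3 - <<'E'
from h import *
o=bot.get_obs(); print(o["time"],o["tool_pos"],o["grip_width"])
c=caps("wrist",76)
c=cap("scene","s2"); c2=cap("side"); 
shift((610,-350,200),np.pi/2)
E
```

```text
40.6 [ 648.16931793 -209.10065896  199.58337263] 61.48306088883573
cap px 272 250 25.8 [ 588.5 -210.5]
cap px 212 198 27.5 [ 587.7 -148.7]
cap px 325 197 25.9 [ 648.7 -209.1]
cap px 264 140 26.9 [ 647.7 -147.4]
cap px 37 30 39.7 [595.9   6.8]
shift x -0.1273 y 0.0709 z 0.0025 twist -45.0
```

View pics/s2.png

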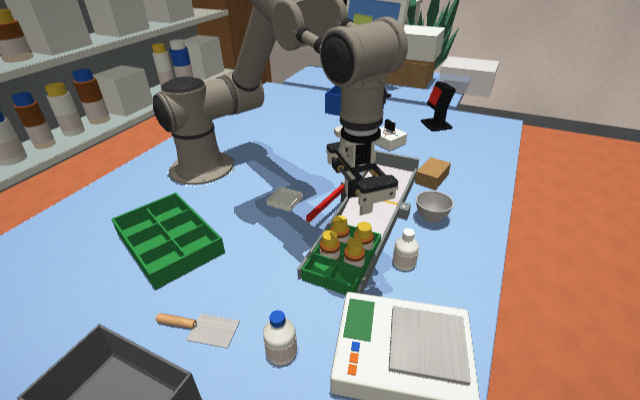

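All four jars stand in the front and middle pockets, with caps at (340,225), (364,232), (330,240) and (354,250) and the rear row free. No other yellow-capped jar is left on the counter, and the bottle at (405,250) is clear of the lane. Now I set up the push.

```bash
python3 - <<'E'
from h import *
shift((609,-333,200),np.pi/2)
c=cap("scene"); print(plane(c,345,297,45),plane(c,330,395,45),plane(c,407,236,90))
E
```

```text
shift x -0.1160 y 0.0581 z 0.0025 twist -45.0
[ 680.83233877 -341.87596367   45.        ] [ 736.93497307 -539.21924622   45.        ] [ 754.8684286  -154.20953071   90.        ]
```

>>> play_rows:
  commands:
    - {"x": -0.02, "y": 0.01, "z": 0, "twist": -6.5}
    - {"x": -0.04, "y": 0.02, "z": 0, "twist": -13}
    - {"x": -0.06, "y": 0.03, "z": 0, "twist": -19.5}
    - {"x": -0.08, "y": 0.04, "z": 0, "twist": -26}
    - {"x": -0.1, "y": 0.05, "z": 0, "twist": -32.5}
    - {"x": -0.116, "y": 0.058, "z": 0, "twist": -39}
    - {"x": -0.116, "y": 0.058, "z": 0, "twist": -45}
    - {"x": -0.116, "y": 0.058, "z": 0, "twist": -45}
  jaw: 1

```text
time: 41.6
tool_pos: [606.4, -332.5, 195.9]
tcp_rot: [-3.139, -0.002, 1.571]
contact_force: [0.1, 0.0, -1.5]
grip_width: 2.8
finger_force: 0.0
```

>>> play_rows:
  commands:
    - {"x": 0, "y": 0, "z": 0.03, "twist": 0}
    - {"x": 0, "y": 0, "z": 0.06, "twist": 0}
    - {"x": 0, "y": 0, "z": 0.09, "twist": 0}
    - {"x": 0, "y": 0, "z": 0.12, "twist": 0}
    - {"x": 0, "y": 0, "z": 0.145, "twist": 0}
    - {"x": 0, "y": 0, "z": 0.155, "twist": 0}
    - {"x": 0, "y": 0, "z": 0.155, "twist": 0}
    - {"x": 0, "y": 0, "z": 0.155, "twist": 0}

```text
time: 42.4
tool_pos: [608.0, -332.4, 43.7]
tcp_rot: [3.141, 0.001, 1.57]
contact_force: [-0.1, 0.2, 0.6]
grip_width: 0.4
finger_force: 0.0
```

```bash
python3 - <<'E'
from h import *
o=bot.get_obs(); print(o["time"],o["tool_pos"],o["tcp_rot"],o["grip_width"])
c=cap("wrist","w9")
E
```

```text
42.4 [ 607.95688403 -332.36844558   43.65607211] [3.14054376e+00 7.93049028e-04 1.57031131e+00] 0.38311340992437654
```

View pics/w9.png

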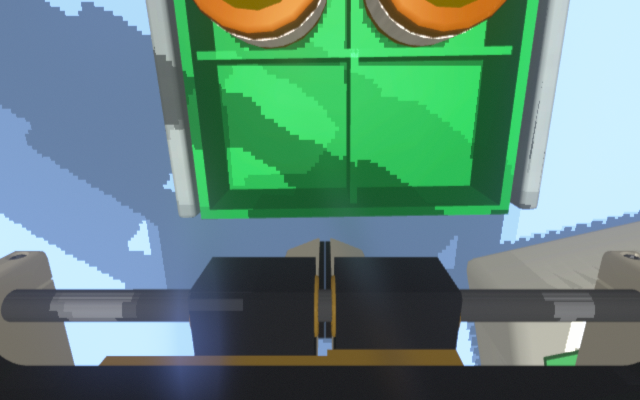

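The closed fingers are centred behind the tote's rear wall, whose rim runs at row ~212 from column 200 to 505. The rails line up with the tote. I start pushing.

>>> play_rows:
  commands:
    - {"x": 0.008, "y": 0, "z": 0, "twist": 0}
    - {"x": 0.016, "y": 0, "z": 0, "twist": 0}
    - {"x": 0.026, "y": -0.0005, "z": 0, "twist": 0}
    - {"x": 0.038, "y": -0.0005, "z": 0, "twist": 0}
    - {"x": 0.05, "y": -0.001, "z": 0, "twist": 0}
    - {"x": 0.062, "y": -0.001, "z": 0, "twist": 0}
    - {"x": 0.074, "y": -0.001, "z": 0, "twist": 0}
    - {"x": 0.086, "y": -0.0015, "z": 0, "twist": 0}

```text
time: 43.25
tool_pos: [606.5, -246.0, 43.7]
tcp_rot: [3.139, 0.002, 1.571]
contact_force: [0.2, -5.9, 3.8]
grip_width: 0.2
finger_force: 2.9
```

>>> play_rows:
  commands:
    - {"x": 0.012, "y": 0, "z": 0, "twist": 0}
    - {"x": 0.024, "y": 0, "z": 0, "twist": 0}
    - {"x": 0.036, "y": -0.0005, "z": 0, "twist": 0}
    - {"x": 0.048, "y": -0.001, "z": 0, "twist": 0}
    - {"x": 0.06, "y": -0.001, "z": 0, "twist": 0}
    - {"x": 0.072, "y": -0.001, "z": 0, "twist": 0}
    - {"x": 0.084, "y": -0.0015, "z": 0, "twist": 0}
    - {"x": 0.09, "y": -0.0015, "z": 0, "twist": 0}

```text
time: 44.05
tool_pos: [604.3, -154.8, 43.0]
tcp_rot: [3.141, 0.0, 1.572]
contact_force: [0.1, -4.6, 2.3]
grip_width: 0.6
finger_force: 2.6
```

```bash
python3 - <<'E'
from h import *
o=bot.get_obs(); print(o["time"],o["tool_pos"],o["contact_force"])
c=caps("wrist",85,fn="w10"); caps("scene",78)
E
```

```text
44.05 [ 604.28796673 -154.84729247   43.01558612] [ 0.13549871 -4.64998404  2.25574754]
cap px 505 19 94.5 [645.9 -60.1]
cap px 230 14 82.8 [581.6 -59.2]
```

>>> play_rows:
  commands:
    - {"x": 0.01, "y": 0, "z": 0, "twist": 0}
    - {"x": 0.02, "y": 0, "z": 0, "twist": 0}
    - {"x": 0.03, "y": -0.0005, "z": 0, "twist": 0}
    - {"x": 0.04, "y": -0.0005, "z": 0, "twist": 0}
    - {"x": 0.05, "y": -0.001, "z": 0, "twist": 0}
    - {"x": 0.06, "y": -0.001, "z": 0, "twist": 0}
    - {"x": 0.068, "y": -0.001, "z": -0.001, "twist": 0}
    - {"x": 0.076, "y": -0.001, "z": -0.003, "twist": 0}

```text
time: 44.95
tool_pos: [604.2, -81.2, 47.0]
tcp_rot: [3.139, 0.003, 1.571]
contact_force: [-0.1, -10.6, 5.4]
grip_width: 0.4
finger_force: 5.3
```

>>> play_rows:
  commands:
    - {"x": 0.008, "y": 0, "z": -0.002, "twist": 0}
    - {"x": 0.016, "y": 0, "z": -0.004, "twist": 0}
    - {"x": 0.024, "y": -0.0005, "z": -0.006, "twist": 0}
    - {"x": 0.032, "y": -0.0005, "z": -0.008, "twist": 0}
    - {"x": 0.038, "y": -0.0005, "z": -0.01, "twist": 0}
    - {"x": 0.044, "y": -0.001, "z": -0.011, "twist": 0}
    - {"x": 0.05, "y": -0.001, "z": -0.012, "twist": 0}
    - {"x": 0.05, "y": -0.001, "z": -0.012, "twist": 0}

```text
time: 45.75
tool_pos: [602.1, -28.7, 57.9]
tcp_rot: [-3.142, -0.001, 1.572]
contact_force: [0.6, -0.1, -0.2]
grip_width: 0.4
finger_force: 0.1
```

```bash
python3 - <<'E'
from h import *
o=bot.get_obs(); print(o["time"],o["tool_pos"],o["contact_force"])
c=cap("side"); cap("wrist","w11"); im=c["im"][100:260,180:400]; cv2.imwrite("pics/sd1.png",cv2.resize(im,None,fx=3,fy=3))
E
```

```text
45.75 [602.13598584 -28.66691623  57.90397895] [ 0.6188786  -0.05064489 -0.21383377]
```

View pics/sd1.png

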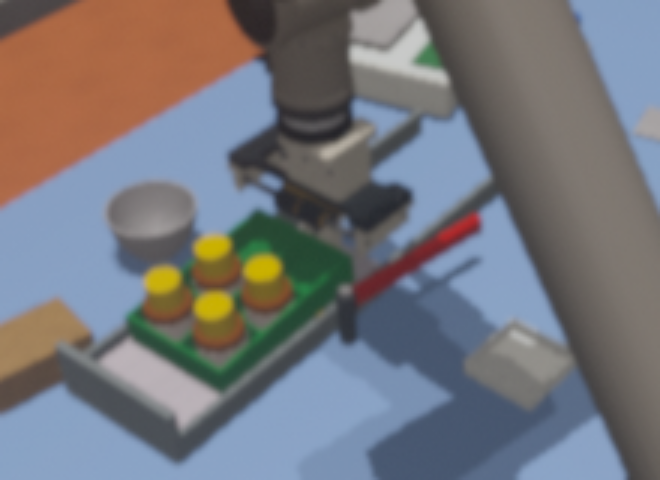

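The tote has tipped onto the deck, with all four caps upright at around (165-265,240-310). I keep pushing gently over the lip.

>>> play_rows:
  commands:
    - {"x": 0.006, "y": 0, "z": -0.002, "twist": 0}
    - {"x": 0.013, "y": 0, "z": -0.004, "twist": 0}
    - {"x": 0.02, "y": -0.0005, "z": -0.006, "twist": 0}
    - {"x": 0.027, "y": -0.0005, "z": -0.008, "twist": 0}
    - {"x": 0.034, "y": -0.0005, "z": -0.009, "twist": 0}
    - {"x": 0.041, "y": -0.001, "z": -0.009, "twist": 0}
    - {"x": 0.047, "y": -0.001, "z": -0.009, "twist": 0}
    - {"x": 0.052, "y": -0.001, "z": -0.009, "twist": 0}

```text
time: 46.65
tool_pos: [601.2, 22.4, 66.6]
tcp_rot: [-3.141, 0.0, 1.571]
contact_force: [0.6, -3.3, -0.9]
grip_width: 0.6
finger_force: 1.2
```

>>> play_rows:
  commands:
    - {"x": 0.003, "y": 0, "z": 0, "twist": 0}
    - {"x": 0.006, "y": 0, "z": 0, "twist": 0}
    - {"x": 0.009, "y": 0, "z": 0, "twist": 0}
    - {"x": 0.012, "y": 0, "z": 0, "twist": 0}
    - {"x": 0.014, "y": 0, "z": 0, "twist": 0}
    - {"x": 0.014, "y": 0, "z": 0, "twist": 0}
    - {"x": 0.014, "y": 0, "z": 0, "twist": 0}
    - {"x": 0.014, "y": 0, "z": 0, "twist": 0}

```text
time: 47.45
tool_pos: [601.5, 36.0, 66.9]
tcp_rot: [3.141, -0.0, 1.571]
contact_force: [-0.7, -1.1, 0.2]
grip_width: 0.2
finger_force: 0.0
```

```bash
python3 - <<'E'
from h import *
o=bot.get_obs(); print(o["time"],o["tool_pos"],o["contact_force"])
c=cap("side"); w=cap("wrist","w12"); im=cv2.resize(c["im"][110:270,170:390],None,fx=2,fy=2)
v=np.zeros((400+0,640,3),np.uint8); 
cv2.imwrite("pics/sd2.png",np.hstack([im,cv2.resize(w["im"],(512,320))])[:, :952]); im2=np.vstack([im,cv2.resize(w["im"],(440,275))]); cv2.imwrite("pics/sd2.png",im2)
E
```

```text
47.45 [601.4642485   35.98562064  66.88717403] [-0.68836848 -1.09519675  0.22826457]
```

View pics/sd2.png

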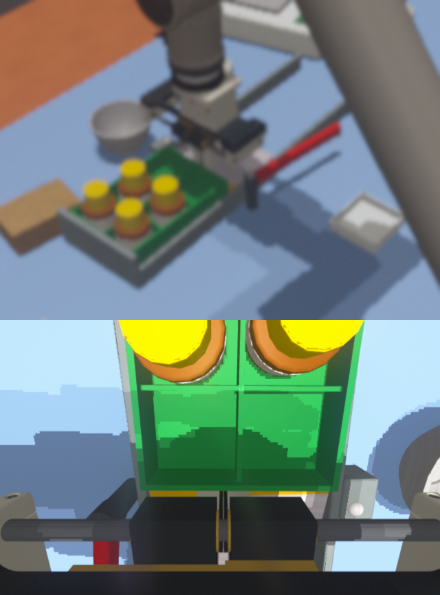

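```bash
python3 - <<'E'
from h import *
c=cap("wrist"); hsv=cv2.cvtColor(c["im"],cv2.COLOR_BGR2HSV)
g=cv2.inRange(hsv,(50,100,30),(80,255,255)); y=cv2.inRange(hsv,(18,140,80),(36,255,255))
for u in (240,280,400,440):
    r=np.where(g[:300,u])[0].max(); yy=np.where(y[230:300,u])[0]+230
    print(u,r,[plane(c,u,r,z)[1].round(1) for z in(54,64)],"lip",[plane(c,u,v,28)[1].round(1) for v in (yy.min(),yy.max())] if len(yy) else None)
xs=np.where(g[240])[0]; print(xs.min(),xs.max(),plane(c,xs.min(),240,54),plane(c,xs.max(),240,54))
E
```

```text
240 247 [np.float64(47.0), np.float64(51.6)] lip [np.float64(34.3), np.float64(29.7)]
280 247 [np.float64(47.0), np.float64(51.7)] lip [np.float64(34.3), np.float64(29.7)]
400 248 [np.float64(46.5), np.float64(51.2)] lip [np.float64(33.8), np.float64(31.5)]
440 247 [np.float64(47.0), np.float64(51.7)] lip [np.float64(33.8), np.float64(32.0)]
204 492 [547.03299161  50.41530565  54.        ] [675.76590013  50.45813373  54.        ]
```

The tote sits flat. Its rear rim's measured width at z=54 is 128.7 mm, and the rear wall is behind the yellow lip, which is visible behind the rim. Now I back off and go to the near side of the keeper bar.

>>> play_rows:
  commands:
    - {"x": -0.015, "y": 0, "z": 0, "twist": 0}
    - {"x": -0.045, "y": 0, "z": -0.02, "twist": 0}
    - {"x": -0.08, "y": -0.01, "z": -0.05, "twist": 0}
    - {"x": -0.11, "y": -0.04, "z": -0.07, "twist": 0}
    - {"x": -0.135, "y": -0.075, "z": -0.07, "twist": 0}
    - {"x": -0.148, "y": -0.115, "z": -0.07, "twist": 0}
    - {"x": -0.148, "y": -0.15, "z": -0.07, "twist": 0}
    - {"x": -0.148, "y": -0.15, "z": -0.07, "twist": 0}

```text
time: 48.4
tool_pos: [446.8, -112.7, 136.5]
tcp_rot: [-3.138, -0.001, 1.569]
contact_force: [0.7, 0.3, 0.1]
grip_width: 0.6
finger_force: 0.0
```

```bash
python3 - <<'E'
from h import *
o=bot.get_obs(); print(o["time"],o["tool_pos"])
for n in("wrist","scene","side"):
    c=cap(n,"b_"+n); hsv=cv2.cvtColor(c["im"],cv2.COLOR_BGR2HSV)
    m=cv2.inRange(hsv,(0,150,70),(6,255,255))|cv2.inRange(hsv,(174,150,70),(180,255,255)); k,l,s,ce=cv2.connectedComponentsWithStats(m)
    for i in range(1,k):
        if s[i,4]>80:
            P=np.argwhere(l==i)[:,::-1]; b=cv2.boxPoints(cv2.minAreaRect(P.astype(np.float32)))
            b=b[np.argsort([plane(c,*q,57)[1] for q in b])]
            print(n,s[i],plane(c,*b[:2].mean(0),57).round(1)[:2],plane(c,*b[2:].mean(0),57).round(1)[:2])
E
```

```text
48.4 [ 446.81865018 -112.72570638  136.48166964]
wrist [ 392    0   83  258 6459] [ 495.2 -140.2] [519.2  13.2]
scene [429  86  13  20 149] [616.  741.4] [602.6 953.8]
scene [306 184  39  38 291] [ 497.6 -161.6] [522.2  23.8]
side [299 173  39  25 150] [ 496.4 -147.9] [518.7  10.6]
side [ 42 283  32  38 695] [725.1 611.5] [698.2 662. ]
```

```bash
python3 - <<'E'
from h import *
o=bot.get_obs(); print(o["tool_pos"])
H=np.array([522,25.]); yaw=.018; rho=140
for f in (1.75,1.7,1.6,1.5,1.4,1.3,1.2,1.1,1.,.9,.8,.7,.6,.5,.4,.3,.2,.15,.1,.05,0,-.03):
    a=-f+yaw; d=np.array([np.cos(a),np.sin(a)]); n=np.array([-d[1],d[0]])
    p=H+rho*d-n*(6+19*abs(n[0])+9.5*abs(n[1])); print(f,p.round(1), end=" | ")
E
```

```text
[ 452.31842525 -113.15018029  137.24147931]
1.75 [ 473.6 -109. ] | 1.7 [ 480.7 -111.3] | 1.6 [ 495.3 -114.7] | 1.5 [ 508.7 -116.7] | 1.4 [ 522.3 -117.5] | 1.3 [ 536.1 -116.9] | 1.2 [ 549.9 -114.9] | 1.1 [ 563.7 -111.4] | 1.0 [ 577.2 -106.5] | 0.9 [ 590.4 -100.1] | 0.8 [602.9 -92.2] | 0.7 [614.7 -82.9] | 0.6 [625.5 -72.3] | 0.5 [635.3 -60.5] | 0.4 [643.7 -47.5] | 0.3 [650.8 -33.6] | 0.2 [656.3 -18.8] | 0.15 [658.4 -11.2] | 0.1 [660.1  -3.4] | 0.05 [661.4   4.4] | 0 [662.3  11.7] | -0.03 [662.6  15.3] |
```

>>> play_rows:
  commands:
    - {"x": 0.01, "y": 0.001, "z": 0.01, "twist": 0}
    - {"x": 0.021, "y": 0.003, "z": 0.025, "twist": 0}
    - {"x": 0.021, "y": 0.003, "z": 0.04, "twist": 0}
    - {"x": 0.021, "y": 0.003, "z": 0.055, "twist": 0}
    - {"x": 0.021, "y": 0.003, "z": 0.065, "twist": 0}
    - {"x": 0.021, "y": 0.006, "z": 0.068, "twist": 0}
    - {"x": 0.021, "y": 0.013, "z": 0.068, "twist": 0}
    - {"x": 0.021, "y": 0.02, "z": 0.068, "twist": 0}

```text
time: 49.35
tool_pos: [472.6, -91.3, 69.1]
tcp_rot: [3.14, 0.0, 1.571]
contact_force: [0.4, -0.1, -1.2]
grip_width: 0.6
finger_force: 0.0
```

>>> play_rows:
  commands:
    - {"x": 0, "y": 0.012, "z": 0, "twist": 0}
    - {"x": -0.0025, "y": 0.024, "z": 0, "twist": 0}
    - {"x": -0.005, "y": 0.035, "z": 0, "twist": 0}
    - {"x": -0.0055, "y": 0.047, "z": 0, "twist": 0}
    - {"x": -0.0055, "y": 0.0585, "z": 0, "twist": 0}
    - {"x": -0.004, "y": 0.07, "z": 0, "twist": 0}
    - {"x": -0.002, "y": 0.082, "z": 0, "twist": 0}
    - {"x": 0.0025, "y": 0.094, "z": 0, "twist": 0}

```text
time: 50.15
tool_pos: [566.7, -89.0, 69.4]
tcp_rot: [3.14, 0.001, 1.571]
contact_force: [-0.8, 0.0, 0.8]
grip_width: 0.4
finger_force: 0.2
```

>>> play_rows:
  commands:
    - {"x": 0.005, "y": 0.0115, "z": 0, "twist": 0}
    - {"x": 0.0115, "y": 0.0225, "z": 0, "twist": 0}
    - {"x": 0.019, "y": 0.033, "z": 0, "twist": 0}
    - {"x": 0.0285, "y": 0.0425, "z": 0, "twist": 0}
    - {"x": 0.038, "y": 0.0515, "z": 0, "twist": 0}
    - {"x": 0.0495, "y": 0.059, "z": 0, "twist": 0}
    - {"x": 0.0615, "y": 0.0655, "z": 0, "twist": 0}
    - {"x": 0.068, "y": 0.068, "z": 0, "twist": 0}

```text
time: 50.95
tool_pos: [633.9, -19.2, 68.7]
tcp_rot: [3.141, -0.0, 1.572]
contact_force: [-0.1, -0.1, 0.6]
grip_width: 0.7
finger_force: 0.2
```

```bash
python3 - <<'E'
from h import *
o=bot.get_obs(); print(o["time"],o["tool_pos"],o["contact_force"])
w=cap("wrist","w13"); s=cap("side"); 
cv2.imwrite("pics/sd3.png",np.vstack([cv2.resize(s["im"][110:270,170:390],(480,349)),cv2.resize(w["im"],(400,250))[:, :400].copy() if 0 else cv2.copyMakeBorder(cv2.resize(w["im"],(400,250)),0,0,0,80,0)]))
E
```

```text
50.95 [633.91910038 -19.2017062   68.65726947] [-0.09900092 -0.14157291  0.57016227]
```

View pics/sd3.png

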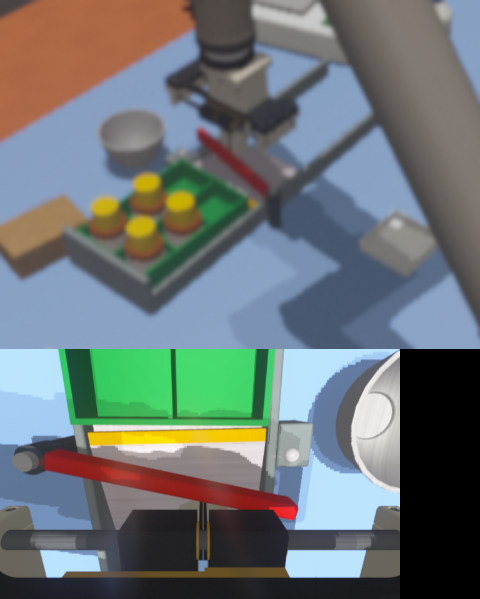

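The bar is following the finger. It now crosses the lane at about 0.2 rad, with its free end just short of the detent post at (292,440). I push on into the detent.

>>> play_rows:
  commands:
    - {"x": 0.007, "y": 0.002, "z": 0, "twist": 0}
    - {"x": 0.014, "y": 0.004, "z": 0, "twist": 0}
    - {"x": 0.02, "y": 0.005, "z": 0, "twist": 0}
    - {"x": 0.024, "y": 0.006, "z": 0, "twist": 0}
    - {"x": 0.027, "y": 0.006, "z": 0, "twist": 0}
    - {"x": 0.03, "y": 0.006, "z": 0, "twist": 0}
    - {"x": 0.032, "y": 0.006, "z": 0, "twist": 0}
    - {"x": 0.032, "y": 0.006, "z": 0, "twist": 0}

```text
time: 51.85
tool_pos: [639.5, 11.4, 68.7]
tcp_rot: [3.141, 0.0, 1.571]
contact_force: [0.2, -0.1, -0.5]
grip_width: 0.4
finger_force: 0.6
```

```bash
cat > bar.py <<'E'
from h import *
o=bot.get_obs(); print(o["time"],o["tool_pos"],o["contact_force"])
c=cap("wrist","w_bar%d"%(o["time"]*100)); hsv=cv2.cvtColor(c["im"],cv2.COLOR_BGR2HSV)
m=cv2.inRange(hsv,(0,150,70),(6,255,255))|cv2.inRange(hsv,(174,150,70),(180,255,255))
P=[]
for u in range(60,600,4):
    r=np.where(m[:330,u])[0]
    if len(r)>5: P.append(plane(c,u,r.min(),62)[:2])
P=np.array(P); k=np.polyfit(P[:,0],P[:,1],1); print("bar slope",k[0],"vs station .018; y at hinge",np.polyval(k,522),P[:,0].min(),P[:,0].max())
y=cv2.inRange(hsv,(18,140,80),(36,255,255)); y[:150]=0
q=np.array([plane(c,u,v,28)[:2] for v,u in np.argwhere(y) if m[:,u].any() and v<np.where(m[:,u])[0].min()])
if len(q)>20: print("lip slope",np.polyfit(q[:,0],q[:,1],1))
E
python3 bar.py
```

```text
51.85 [639.48746779  11.35046041  68.73116542] [ 0.21080028 -0.12175323 -0.46322859]
bar slope 0.02342409323939956 vs station .018; y at hinge 36.383351326939206 531.6417044721663 701.2328434226355
lip slope [9.82678748e-03 2.85815539e+01]
```

The bar is shut: its slope matches the station's and the contact force is zero after the snap. I move away and look at the key console.

```bash
python3 - <<'E'
from h import *
a=cap("scene"); b=cap("side")
print(plane(a,389,138,45),plane(b,182,293,45))
shift((480,330,230),np.pi/4)
E
```

```text
[545.11773794 391.05561426  45.        ] [517.16501533 437.30332191  45.        ]
shift x 0.3187 y -0.1595 z -0.1612 twist 45.0
```

>>> play_rows:
  commands:
    - {"x": -0.02, "y": 0, "z": 0, "twist": 0}
    - {"x": -0.05, "y": 0, "z": -0.02, "twist": 0}
    - {"x": -0.05, "y": 0, "z": -0.06, "twist": 0}
    - {"x": -0.05, "y": 0, "z": -0.1, "twist": 0}
    - {"x": -0.05, "y": 0, "z": -0.14, "twist": 0}
    - {"x": -0.03, "y": -0.03, "z": -0.16, "twist": 0}
    - {"x": 0, "y": -0.06, "z": -0.16, "twist": 0}
    - {"x": 0.03, "y": -0.09, "z": -0.16, "twist": 0}

```text
time: 52.8
tool_pos: [548.4, 41.9, 229.5]
tcp_rot: [3.14, -0.001, 1.57]
contact_force: [-0.1, 0.4, 1.3]
grip_width: 0.8
finger_force: 0.0
```

>>> play_rows:
  commands:
    - {"x": 0.036, "y": -0.0035, "z": 0, "twist": 0}
    - {"x": 0.072, "y": -0.007, "z": 0, "twist": 0}
    - {"x": 0.108, "y": -0.0105, "z": 0, "twist": 0}
    - {"x": 0.144, "y": -0.014, "z": 0, "twist": 0}
    - {"x": 0.18, "y": -0.0175, "z": 0, "twist": 0}
    - {"x": 0.216, "y": -0.021, "z": 0, "twist": 0}
    - {"x": 0.252, "y": -0.0245, "z": 0, "twist": 0}
    - {"x": 0.285, "y": -0.028, "z": 0, "twist": 0}
  jaw: 0.3

```text
time: 53.6
tool_pos: [520.6, 328.1, 228.7]
tcp_rot: [-3.141, -0.001, 1.571]
contact_force: [0.3, -0.4, -0.2]
grip_width: 59.5
finger_force: 0.0
```

```bash
python3 - <<'E'
from h import *
cap("wrist"); cap("wrist"); cap("wrist"); cap("wrist")
o=bot.get_obs(); print(o["time"],o["tool_pos"],o["dq"].round(3)); c=cap("wrist","k1")
hsv=cv2.cvtColor(c["im"],cv2.COLOR_BGR2HSV)
for nm,lo,hi,z in(("orange",(5,150,120),(18,255,255),45),("green",(45,100,60),(85,255,255),45)):
    m=cv2.inRange(hsv,lo,hi); k,l,s,ce=cv2.connectedComponentsWithStats(m)
    for i in range(1,k):
        if s[i,4]>8: print(nm,s[i],ce[i].round(1),plane(c,*ce[i],z).round(1))
m=cv2.inRange(hsv,(0,0,175),(180,50,255)); m[255:]=0; q=max(cv2.findContours(m,0,2)[0],key=cv2.contourArea); r=cv2.minAreaRect(q); print(r)
b=cv2.boxPoints(r); print([plane(c,*p,45)[:2].round(1).tolist() for p in b])
d=cv2.inRange(hsv,(0,0,0),(180,255,60)); d[255:]=0
k,l,s,ce=cv2.connectedComponentsWithStats(d)
for i in range(1,k):
    if s[i,4]>60: print("dark",s[i],ce[i],cv2.minAreaRect(np.argwhere(l==i)[:,::-1].astype(np.float32)))
E
```

```text
53.8 [520.75802401 326.79050419 228.36527248] [-0.033 -0.01   0.011 -0.007  0.    -0.001]
orange [330  92   4  13  45] [331.7  98.3] [526. 398.  45.]
orange [361 344  41  12 247] [380.4 349.7] [580.4 138.2  45. ]
green [368  69  13   9  57] [374.1  73.1] [561.6 418.5  45. ]
green [352 276  12  14 116] [356.1 281.9] [552.1 220.3  45. ]
green [349 321  21  35 238] [354.1 334.8] [551.7 157.1  45. ]
green [408 338   6  18  68] [410.4 346.5] [612.3 142.4  45. ]
green [401 344   4   7  16] [402.8 346.2] [604.1 142.8  45. ]
((334.8597717285156, 50.33674621582031), (122.84088134765625, 113.39158630371094), 25.787328720092773)
[[461.2, 417.1], [503.9, 492.5], [593.1, 454.7], [556.0, 372.9]]
dark [330  53  28  16  94] [343.32978723  61.0212766 ] ((343.11468505859375, 60.71559143066406), (30.410118103027344, 3.7250702381134033), 28.300756454467773)
dark [390 240  12  15 124] [394.72580645 248.5       ] ((395.5, 247.0), (14.0, 11.0), 90.0)
dark [248 242  11  13  97] [253.65979381 248.89690722] ((253.0, 248.0), (10.0, 12.0), 0.0)
```

View pics/k1.png

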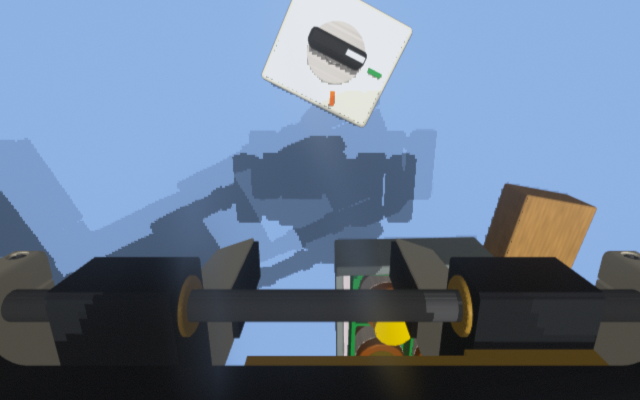

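The console is at the top of the image. The key grip runs (310,33) to (367,63), centred at about (338,47). The green tick is at (374,73) and the orange tick at (332,98).

```bash
python3 - <<'E'
from h import *
c=cap("wrist"); p=plane(c,338,47,90); print(p, plane(c,337,54,45)); a,b=plane(c,310,31,90),plane(c,368,64,90); print(np.degrees(np.arctan2(b[1]-a[1],b[0]-a[0])),np.hypot(*(b-a)[:2]))
shift((528,432,170),np.radians(155.3))
E
```

```text
[529.90238262 433.28908831  90.        ] [530.66120944 432.57687389  45.        ]
-27.594851537161144 46.654072336308325
shift x 0.1066 y 0.0066 z 0.0586 twist -65.3
```

>>> play_rows:
  commands:
    - {"x": 0.015, "y": 0.001, "z": 0, "twist": -8.2}
    - {"x": 0.03, "y": 0.002, "z": 0, "twist": -16.4}
    - {"x": 0.045, "y": 0.003, "z": 0, "twist": -24.6}
    - {"x": 0.06, "y": 0.005, "z": 0, "twist": -32.8}
    - {"x": 0.075, "y": 0.006, "z": 0.01, "twist": -41}
    - {"x": 0.09, "y": 0.007, "z": 0.03, "twist": -49}
    - {"x": 0.107, "y": 0.0085, "z": 0.05, "twist": -57}
    - {"x": 0.107, "y": 0.0085, "z": 0.058, "twist": -64.7}

```text
time: 54.7
tool_pos: [529.4, 433.1, 168.2]
tcp_rot: [-3.139, -0.002, 2.705]
contact_force: [-1.0, -0.8, 0.2]
grip_width: 63.9
finger_force: 0.0
```

```bash
python3 - <<'E'
from h import *
for i in range(5): cap("wrist")
o=bot.get_obs(); print(o["time"],o["tool_pos"],np.degrees(o["tcp_rot"]),o["joint_positions"].round(2)); c=cap("wrist","k2")
hsv=cv2.cvtColor(c["im"],cv2.COLOR_BGR2HSV)
d=cv2.inRange(hsv,(0,0,0),(180,120,75)); d[250:]=0
k,l,s,ce=cv2.connectedComponentsWithStats(d)
for i in range(1,k):
    if s[i,4]>100:
        r=cv2.minAreaRect(np.argwhere(l==i)[:,::-1].astype(np.float32)); print(s[i],ce[i].round(1),r,plane(c,*r[0],90).round(1))
print("expect key ends",[np.round(proj(c,(530+s*22*np.cos(-.44),433+s*22*np.sin(-.44),90)),0) for s in(-1,1)])
for nm,lo,hi in(("orange",(5,150,120),(18,255,255)),("green",(45,100,60),(85,255,255))):
    m=cv2.inRange(hsv,lo,hi); k,l,s,ce=cv2.connectedComponentsWithStats(m)
    for i in range(1,k):
        if s[i,4]>15: print(nm,s[i],plane(c,*ce[i],45).round(1))
E
```

```text
54.95 [530.5543756  432.42765486 171.69151806] [1.79943077e+02 4.49770229e-02 1.54442681e+02] [ 0.57  0.7   1.14 -0.    1.3  -0.55]
[ 544  134   96  116 7507] [603.  201.1] ((591.5, 191.5), (115.0, 95.0), 90.0) [586.3 591.3  90. ]
[ 318  171   19   74 1191] [327.  204.7] ((327.0, 207.5), (73.0, 18.0), 90.0) [524.1 436.5  90. ]
expect key ends [array([326., 184.]), array([326., 249.])]
```

>>> play_rows:
  commands:
    - {"x": 0, "y": 0, "z": 0.015, "twist": 0}
    - {"x": 0, "y": 0, "z": 0.03, "twist": 0}
    - {"x": 0, "y": 0, "z": 0.045, "twist": 0}
    - {"x": 0, "y": 0, "z": 0.06, "twist": 0}
    - {"x": 0, "y": 0, "z": 0.072, "twist": 0}
    - {"x": 0, "y": 0, "z": 0.082, "twist": 0}
    - {"x": 0, "y": 0, "z": 0.087, "twist": 0}
    - {"x": 0, "y": 0, "z": 0.087, "twist": 0}

```text
time: 55.8
tool_pos: [529.5, 433.1, 82.9]
tcp_rot: [-3.141, -0.001, 2.7]
contact_force: [-0.6, -0.2, 0.6]
grip_width: 64.6
finger_force: 0.0
```

>>> play_rows:
  commands:
    - {"x": 0, "y": 0, "z": 0, "twist": 0}
    - {"x": 0, "y": 0, "z": 0, "twist": 0}
    - {"x": 0, "y": 0, "z": 0, "twist": 0}
    - {"x": 0, "y": 0, "z": 0, "twist": 0}
    - {"x": 0, "y": 0, "z": 0, "twist": 0}
    - {"x": 0, "y": 0, "z": 0, "twist": 0}
    - {"x": 0, "y": 0, "z": 0, "twist": 0}
    - {"x": 0, "y": 0, "z": 0, "twist": 0}
  jaw: 1

```text
time: 56.6
tool_pos: [530.4, 434.5, 83.8]
tcp_rot: [3.138, 0.001, 2.7]
contact_force: [3.0, 5.1, -2.5]
grip_width: 11.8
finger_force: 30.0
```

>>> play_rows:
  commands:
    - {"x": 0, "y": 0, "z": 0, "twist": 7}
    - {"x": 0, "y": 0, "z": 0, "twist": 15}
    - {"x": 0, "y": 0, "z": 0, "twist": 23}
    - {"x": 0, "y": 0, "z": 0, "twist": 31}
    - {"x": 0, "y": 0, "z": 0, "twist": 39}
    - {"x": 0, "y": 0, "z": 0, "twist": 47}
    - {"x": 0, "y": 0, "z": 0, "twist": 55}
    - {"x": 0, "y": 0, "z": 0, "twist": 62}

```text
time: 57.4
tool_pos: [529.5, 434.0, 83.8]
tcp_rot: [3.142, -0.001, 1.613]
contact_force: [-1.1, 1.5, 0.6]
grip_width: 11.8
finger_force: 30.0
```

>>> play_rows:
  commands:
    - {"x": 0, "y": 0, "z": 0, "twist": 3}
    - {"x": 0, "y": 0, "z": 0, "twist": 5}
    - {"x": 0, "y": 0, "z": 0, "twist": 6.5}
    - {"x": 0, "y": 0, "z": 0, "twist": 7.5}
    - {"x": 0, "y": 0, "z": 0, "twist": 8}
    - {"x": 0, "y": 0, "z": 0, "twist": 8}
    - {"x": 0, "y": 0, "z": 0, "twist": 8}
    - {"x": 0, "y": 0, "z": 0, "twist": 8}

```text
time: 58.2
tool_pos: [529.4, 434.0, 83.7]
tcp_rot: [-3.141, -0.001, 1.479]
contact_force: [-2.9, 5.1, 0.2]
grip_width: 11.9
finger_force: 30.0
```

```bash
python3 - <<'E'
from h import *
o=bot.get_obs(); print(o["time"],o["tool_pos"],np.degrees(o["tcp_rot"]),o["contact_force"],o["moment"],o["grip_width"])
b=cap("side","s3"); c=cap("scene","s4")
for n,c in(("side",b),("scene",c)):
    hsv=cv2.cvtColor(c["im"],cv2.COLOR_BGR2HSV); m=cv2.inRange(hsv,(0,150,70),(6,255,255)); k,l,s,ce=cv2.connectedComponentsWithStats(m)
    for i in range(1,k):
        if s[i,4]>50:
            P=np.array([plane(c,u,v,57)[:2] for v,u in np.argwhere(l==i)]).astype(np.float32)
            f=cv2.fitLine(P,cv2.DIST_HUBER,0,.01,.01).ravel(); print(n,"red",f.round(3))
    m=cv2.inRange(hsv,(20,140,90),(34,255,255)); k,l,s,ce=cv2.connectedComponentsWithStats(m)
    for i in range(1,k):
        if s[i,4]>30 and ce[i][0]>230: print(" yel",s[i,4],plane(c,*ce[i],78).round(0)[:2])
E
```

```text
58.2 [529.37075685 433.96933602  83.73899422] [-1.79982735e+02 -5.69482048e-02  8.47418284e+01] [-2.91022423  5.10251758  0.19318226] [0.89414536 0.33503243 0.16377676] 11.869880368272165
side red [9.98000e-01 6.60000e-02 6.19061e+02 2.98370e+01]
 yel 326 [609. 137.]
 yel 187 [588. 199.]
scene red [ 1.35000e-01 -9.91000e-01  6.09488e+02  8.42664e+02]
scene red [1.00000e+00 1.20000e-02 6.18392e+02 2.57430e+01]
 yel 258 [579. 178.]
 yel 272 [641. 179.]
 yel 103 [636. -27.]
```

>>> play_rows:
  commands:
    - {"x": 0, "y": 0, "z": 0, "twist": 0}
    - {"x": 0, "y": 0, "z": 0, "twist": 0}
    - {"x": 0, "y": 0, "z": 0, "twist": 0}
    - {"x": 0, "y": 0, "z": 0, "twist": 0}
    - {"x": 0, "y": 0, "z": 0, "twist": 0}
    - {"x": 0, "y": 0, "z": 0, "twist": 0}
    - {"x": 0, "y": 0, "z": 0, "twist": 0}
    - {"x": 0, "y": 0, "z": 0, "twist": 0}
  jaw: 0

```text
time: 59.1
tool_pos: [529.7, 433.1, 83.6]
tcp_rot: [-3.141, 0.0, 1.478]
contact_force: [-0.1, -0.3, 0.5]
grip_width: 71.6
finger_force: 0.0
```

>>> play_rows:
  commands:
    - {"x": 0, "y": 0, "z": -0.01, "twist": 0}
    - {"x": 0, "y": 0, "z": -0.03, "twist": 0}
    - {"x": 0, "y": 0, "z": -0.06, "twist": 0}
    - {"x": 0, "y": 0, "z": -0.09, "twist": 0}
    - {"x": -0.03, "y": 0, "z": -0.12, "twist": 0}
    - {"x": -0.06, "y": 0, "z": -0.14, "twist": 0}
    - {"x": -0.1, "y": 0, "z": -0.145, "twist": 0}
    - {"x": -0.106, "y": 0, "z": -0.145, "twist": 0}

```text
time: 59.9
tool_pos: [520.3, 324.6, 231.3]
tcp_rot: [3.139, -0.0, 1.476]
contact_force: [-0.1, -0.1, 0.3]
grip_width: 91.8
finger_force: 0.0
```

```bash
python3 - <<'E'
from h import *
for i in range(5): cap("wrist")
o=bot.get_obs(); print(o["time"],o["tool_pos"],o["dq"].round(3)); c=cap("wrist","k3")
hsv=cv2.cvtColor(c["im"],cv2.COLOR_BGR2HSV)
d=cv2.inRange(hsv,(0,0,0),(180,120,75)); d[180:]=0
k,l,s,ce=cv2.connectedComponentsWithStats(d)
for i in range(1,k):
    if s[i,4]>60:
        P=np.array([plane(c,u,v,90)[:2] for v,u in np.argwhere(l==i)]).astype(np.float32); f=cv2.fitLine(P,cv2.DIST_HUBER,0,.01,.01).ravel(); print("dark",s[i],np.degrees(np.arctan2(f[1],f[0])).round(1),f[2:])
a=cap("side"); b=cap("scene")
for n,z,c in(("side",80,a),("scene",80,b)):
    hsv=cv2.cvtColor(c["im"],cv2.COLOR_BGR2HSV); m=cv2.inRange(hsv,(20,140,90),(34,255,255)); k,l,s,ce=cv2.connectedComponentsWithStats(m)
    for i in range(1,k):
        if s[i,4]>30 and ce[i][0]>200: print(n,s[i],plane(c,*ce[i],z).round(0)[:2])
E
```

```text
60.15 [519.89696135 328.66326179 228.4381661 ] [ 0.009  0.009 -0.001 -0.001  0.    -0.001]
dark [297  32  57  38 898] -33.5 [527.21594 433.19342]
dark [506 169  41  11 270] -3.1 [676.1013  329.15823]
side [232 190  13  14 105] [641. 134.]
side [246 198  13  15 166] [581. 137.]
side [229 209  13  16 147] [581. 202.]
scene [370 148  20  22 258] [579. 175.]
scene [390 153  21  22 271] [642. 175.]
scene [352 193  46  12 107] [637. -30.]
```

```bash
python3 - <<'E'
import cv2,numpy as np
for f,yaw in(("k1",90.0),("k3",84.6)):
    im=cv2.imread(f"pics/{f}.png"); hsv=cv2.cvtColor(im,cv2.COLOR_BGR2HSV)
    d=cv2.inRange(hsv,(0,0,0),(180,120,75)); d[180:]=0; k,l,s,ce=cv2.connectedComponentsWithStats(d)
    for i in range(1,k):
        if s[i,4]>300 and s[i,1]<100:
            P=np.argwhere(l==i)[:,::-1].astype(np.float32); g=cv2.fitLine(P,2,0,.01,.01).ravel(); print(f,s[i],"world dir ~",-np.degrees(np.arctan2(g[1],g[0]))+yaw-90,ce[i])
    c=hsv[20:130,240:420]; w=cv2.inRange(c,(0,0,235),(180,30,255)); 
    for nm,lo,hi in(("orange",(5,150,120),(18,255,255)),("green",(45,100,60),(85,255,255))):
        m=cv2.inRange(hsv,lo,hi); m[130:]=0; q=np.argwhere(m); print(nm,q.mean(0)[::-1] if len(q) else None)
E
```

```text
k1 [309  28  57  42 967] world dir ~ -31.633072 [332.86039297  47.46328852]
orange [331.66666667  98.33333333]
green [374.07017544  73.12280702]
k3 [297  32  57  38 898] world dir ~ -31.25319 [321.9922049   50.25389755]
orange [324.97368421  99.84210526]
green [364.56896552  70.82758621]
```

```bash
python3 -c "
from plant import bot
print(bot.close_job())"
```

```text
the job is handed in; nothing more can be done
None
```

I handed the job in after about 60 s of robot time. All four jars are in the tote, the tote sits flat on the deck behind the lip, the bar is shut, and the key was turned to its stop and sprang back; the hand-in did not report a pass or fail.

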